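# Unload the memory-stick copying clamp and rerun the backward ones

## Task

The copying clamp on the desk has finished a run: draw its slide bolt, swing the lid back past upright so that it rests open by itself, and lift the copied memory sticks, those whose plug points to the contact strip at the hinge side, out of their nests into the loose grey tray. A stick that was laid in backward (plug toward the lid's bar) made no contact and was not copied: turn it round and lay it flat in a nest again with its plug to the contact strip. When every stick is dealt with, swing the lid shut, slide the bolt home, and only then press the start button for the second run; leave everything else on the desk where it is.

Things in the scene. Friction and masses are not known exactly. Their poses are not given: they have to be found in the camera images.
- copier: the copying clamp, a fixed clamshell fixture of 108 x 236 mm, with a console 46 mm wide beyond its +y end and the bolt's keeper at its -y end. Origin on the desk under the middle nest; x points from the lid's bar toward the hinge, y along the row of nests, z up. Five nests with centres at x 0, y -84, -42, 0, 42, 84 mm, each for one stick lying along x
- nest (a point): centre of a stick lying in the middle nest, z 18 mm of the copier. Each nest: ledges at z 14 mm under the stick's ends, walls up to z 20 mm, about 2 mm of play all round. A channel 34 mm wide along y (x -17 to 17, floor at z 8 mm) crosses all nests, so that fingers can grip a stick by its sides at its middle
- contact_strip (a point): middle of the contact strip with the brass springs, along the hinge side of the nests: 40 mm from the nest centres in +x of the copier. The clamp's frame axes
- lid_hinge (a point): middle of the lid's hinge axis, at x 56, z 24 mm of the copier; the axis runs along the copier's y
- lid (a joint): lid angle, rad: 0 shut, grows as the lid swings up and over, 1.57 upright, stop at 1.95. Let go below about 1.5 it falls shut, beyond about 1.6 it rests open. An open grey frame with a pressure bar across the middle of the sticks, 0.3 kg; shut, its top is at z 30.5 mm of the copier, its underside 1 mm above lying sticks
- lid_bar (a point): middle of the lid's round steel grip bar: 10 mm thick, 80 mm free between its two arms, parallel to the hinge and 135 mm from its axis (27 mm high, 79 mm in front of the nest centres when shut); 28 mm of free gap between the bar and the lid's edge. Turns with the lid
- bolt (a joint): slide bolt on top of the lid at its bar side, -y end, m: 0 home (tongue under the keeper, lid locked), 0.014 fully drawn. Drawn toward the lid's middle (+y of the copier); about 2 N of friction, stays where it is left; clears the keeper above about 0.008. Only with the lid right down can it go home
- bolt_tab (a point): centre of the bolt's upright dark tab: 16 mm along x, 9 mm along y; with the lid shut this point is at z 49 mm of the copier, the tab's top at 58 mm, the bolt's flat bar below it from 31 to 36 mm. Moves with bolt and lid
- start (a joint): start button, m: 0 up, 0.006 fully down; springs back; about 5 N to push it down
- start_top (a point): top of the round white start button, 26 mm across, on the console at the clamp's +y end, 44 mm above the desk; pressed straight down
- stick_1_mid (a point): white memory stick 17 x 52 x 8.5 mm, 14 g, with a metal plug at one end; point at its centre. Its own y is its length: the metal plug is at the -y end; z is its thickness. It starts in one of the nests, either way round, or is absent
- stick_2_mid (a point): white memory stick 17 x 52 x 8.5 mm, 14 g, with a metal plug at one end; point at its centre. Its own y is its length: the metal plug is at the -y end; z is its thickness. It starts in one of the nests, either way round, or is absent
- stick_3_mid (a point): white memory stick 17 x 52 x 8.5 mm, 14 g, with a metal plug at one end; point at its centre. Its own y is its length: the metal plug is at the -y end; z is its thickness. It starts in one of the nests, either way round, or is absent
- stick_4_mid (a point): white memory stick 17 x 52 x 8.5 mm, 14 g, with a metal plug at one end; point at its centre. Its own y is its length: the metal plug is at the -y end; z is its thickness. It starts in one of the nests, either way round, or is absent
- stick_5_mid (a point): white memory stick 17 x 52 x 8.5 mm, 14 g, with a metal plug at one end; point at its centre. Its own y is its length: the metal plug is at the -y end; z is its thickness. It starts in one of the nests, either way round, or is absent
- tray: loose light grey open tray for the copied sticks, 110 (x) x 150 (y) x 22 mm high, 3 mm walls and floor, 0.3 kg; origin under its centre
- marker: bystander: capped felt marker 16 x 132 x 18 mm lying at the desk's front, left
- eraser: bystander: eraser 18 x 42 x 11 mm at the desk's front
- loupe: bystander: black round loupe, 37 mm across, 34 mm high, at the desk's front
- glue: bystander: glue stick standing, 26 mm across, 90 mm high, beside the computer

How it is judged:
By the outcome, as a careful person would: the job done as asked, in the order asked, and still so for the second after the job is handed in, with the robot touching nothing.
Of stick_1, stick_2, stick_3 only 2 to 3 are there at a start; the rules pass over those that are not, and their reading is None.
Of stick_4, stick_5 only 1 to 2 are there at a start; the rules pass over those that are not, and their reading is None.
At some moment in a run one of tray may be knocked a few centimetres aside while the robot is not near it.
Once in a run the grip may slacken for a moment while it holds something.
It also fails if it takes over 210 s, if anything falls off the work surface, if the arm or the gripper's body presses on something with over 40 N, if the wrist force passes 120 N, or if a joint passes its speed limit or range.

## Robot

A 6-joint arm with a two-finger parallel gripper is mounted at the origin on a cart in front of the work surface, level with it; the furniture and walls round the work are solid. World frame = base frame: x ahead of the robot, y to its left, z up, the work surface at z = 0. Lengths are in mm, angles in rad, forces in N, time in s.
With the tool pointing down it reaches from about 350 to 975 mm from the base axis. Payload 7.1 kg.
Tool frame: the origin (TCP) lies at the very end of the fingers, on their centre line; the grasp point (between the pads) lies 19 mm behind it (ctrl.grasp_offset is the distance from the TCP to the grasp point, in mm); z points along the fingers, y is the line along which they close (so a half turn about z gives the same grasp; the last joint's range is limited). The gripper opens to 88 mm and grips with 3 to 60 N. Pads are 20 mm wide; open, the fingers measure 115 mm over their backs; the gripper's body (75 mm by 178 mm) begins 61 mm behind the grasp point.
Start: joints at [1.323, 0.423, 1.63, -0, 1.089, -0.019], TCP at [141.724, 608.702, 190.975] pointing down, gripper open.
Joint ranges: [-3, 3], [-0.9, 2.11], [0.09, 2.58], [-1.31, 4.45], [0.11, 2.69], [-2.54, 2.54]. Speed limits (rad/s): [2.39, 2.39, 3.01, 3.14, 3.14, 3.14].

## Interface

Orientations are given as a rotation vector (axis times angle).
In Python, from workcell import ctrl, viewer, ticket, models gives the robot as it stands.
- The arm moves only by the tool play_rows, never from a script. Its arguments are lists of equal length, an entry for each row: "dp": the shift along the world's x, y, z in mm, a list of three; "yaw": the turn about the world's z in degrees. In form: {"dp": [[tx, ty, tz], ...], "yaw": [yaw, ...]}. A call has 1 to 8 rows; each row shifts and turns the commanded pose from where the row before left it; what a row does not reach is not made up. A row lasts 1/12 s, in which the tool goes at most 41.7 mm and 7.16 degrees, less where a joint would pass 70% of its speed; a pose out of reach is approached as far as the arm can. A call is refused whole if a number of a shift passes 41.7 or a number of a turn 7.16, either way. A call with a gripper value outside its range is refused whole. "gripper" is the closure, from 0 (fully open) to 1 (shut), set as the call begins (left out, the last holds). The fingers move at their own pace and stop on an object; the grip force is fixed at half the most. Time passes only in rows, so rows that do not move let the fingers close. It gives the time, the measured TCP pose, the force, the opening and the grip force at its end, in the units of the state.
- ctrl.get_obs(): the state, without advancing time (a new reading comes with each control period).
- viewer.get_image(name): name is "scene" or "top" or "wrist"; returns a dict with "pixels" (400x640x3 uint8, red, green, blue), "range_z" (400x640 float32, mm along the optical axis (not along the pixel's ray), 0 where there is no reading), "fx", "fy", "cx", "cy" (pixels), "T" (4x4, takes a point from camera to world coordinates); the wrist camera has in their place "hand_eye" (4x4, takes a point from camera to tool coordinates, whose origin is the TCP and whose axes are the flange's). Camera axes: x right, y up, looking along -z (the intrinsics and any distortion apply to the point x, -y, -z); pixel columns grow to the right and rows downward; lengths in mm; the calibration is good to about 2 mm. A picture is of the moment at which its call begins: read the wrist's pose just before it.
- ticket.close_job(): hands the job in; it is judged then, once.
Trained networks look in a picture, given as the dict that the camera call returned (one of the last four; its "shot" number tells which), for a name from the list of things; names that differ only in an ending like _2 or _b are one class to them, and where a whole thing is asked for, a point or a joint stands for the part that bears it (a point fixed in the world has none). Each returns a list of dicts, best first, with "conf" (0 to 1); they miss things now and then, are a little off and sometimes report something else, mostly with a low value. They report only what shows in the picture. A call takes as long as a camera call.
- models.look_for(picture, name): "bbox" ([centre column, centre row, width, height] in pixels, round what is visible of it).
- models.landmark_of(picture, name): "location" ([column, row] in pixels: a listed point, or the origin of a listed thing).
The state is a dict: "t": time; "qpos": joint angles; "qvel": joint speeds; "joint_torque": joint torques, N m; "ee_pos": TCP position; "orientation": TCP orientation; "ft_force": force on the tool from outside, world axes, zero at the start; "moment": the same for the moment, N m; "width": finger opening in mm; "grasp_force": force on a finger pad.
Only numpy, scipy, OpenCV 4.12 (cv2) and the standard library are available. Lean on these libraries where they do the work, as an engineer would, in place of code of your own. Each camera call takes 0.05 s, during which the arm holds its last target. There are 200 camera calls.

## Working session

There is one attempt and no reset: what is moved stays moved. The work goes in short steps, Python scripts to look and compute and a tool call to move; the robot and the scene stay as the last step left them, time stands still between calls to the robot, and variables do not carry over. Pictures are saved under pics/ and viewed, at most 14 in all, crops included, and the job is handed in when it is done.

Besides the shell and the picture viewer there is one more tool, called after "Request:" as a command line: name --pt "numbers of a row" for each row, then --argument value for the rest. play_rows: Moves the arm, as the interface text tells. Its arguments: {"type":"object","properties":{"dp":{"type":"array"},"yaw":{"type":"array"},"gripper":{"type":"number"}},"required":["dp","yaw"]}

```bash
mkdir -p pics; cat > h.py <<'E'
import numpy as np, cv2
from scipy.spatial.transform import Rotation as R
from workcell import ctrl, viewer, ticket, models
def shot(n):
    o=ctrl.get_obs(); p=viewer.get_image(n)
    if n=="wrist":
        T=np.eye(4);T[:3,:3]=R.from_rotvec(o["orientation"]).as_matrix();T[:3,3]=o["ee_pos"]
        p["W"]=T@np.array(p["hand_eye"])
    else: p["W"]=np.array(p["T"])
    return p
def save(p,f,box=None,s=1):
    im=p["pixels"][:,:,::-1]
    if box: im=im[box[1]:box[3],box[0]:box[2]]
    cv2.imwrite("pics/"+f,cv2.resize(im,None,fx=s,fy=s,interpolation=cv2.INTER_CUBIC))
def ray(p,c,r):
    d=np.array([(c-p["cx"])/p["fx"],-(r-p["cy"])/p["fy"],-1.0]); return p["W"][:3,3],p["W"][:3,:3]@d
def atz(p,c,r,z):
    o,d=ray(p,c,r); return o+d*(z-o[2])/d[2]
def atd(p,c,r):
    o,d=ray(p,c,r); w=p["range_z"][int(r)-1:int(r)+2,int(c)-1:int(c)+2]; return o+d*np.median(w)
def proj(p,X):
    q=np.linalg.inv(p["W"])@np.append(X,1); return p["cx"]+p["fx"]*q[0]/-q[2], p["cy"]-p["fy"]*q[1]/-q[2]
E
python3 - <<'E'
from h import *
np.set_printoptions(precision=1,suppress=True)
o=ctrl.get_obs();print(o)
p=shot("top");save(p,"top.png");print({k:v for k,v in p.items() if k not in("pixels","range_z")})
for n in ["copier","nest","contact_strip","lid_hinge","lid_bar","bolt_tab","start_top","tray","stick_1_mid","marker","eraser","loupe","glue"]:
    for d in models.landmark_of(p,n)[:5]:
        print(n,round(d["conf"],2),np.array(d["location"]),atd(p,*d["location"]))
s=shot("scene");save(s,"scene.png")
for n in ["lid_bar","bolt_tab","start_top","tray","stick_1_mid"]:
    for d in models.landmark_of(s,n)[:5]:
        print(n,round(d["conf"],2),np.array(d["location"]),atd(s,*d["location"]))
E
```

```text
{'t': 0.0, 'qpos': array([ 1.3,  0.4,  1.6, -0. ,  1.1, -0. ]), 'qvel': array([ 0., -0.,  0., -0., -0., -0.]), 'joint_torque': array([  0. , -54.5, -27.4,   0.1,   0. ,  -0. ]), 'ee_pos': array([141.6, 608.1, 190.2]), 'orientation': array([-0.4, -3.1,  0. ]), 'ft_force': array([-0.1, -0.3,  0.1]), 'moment': array([ 0.1,  0. , -0. ]), 'grasp_force': 0.0, 'width': 87.69301616203153}
{'fx': 375.6079207443415, 'fy': 375.6079207443415, 'cx': 319.73834507937073, 'cy': 208.70528707665267, 'T': array([[   0. ,    1. ,   -0.1,  429.8],
       [  -1. ,    0. ,   -0. ,  -17.9],
       [  -0. ,    0.1,    1. , 1123.3],
       [   0. ,    0. ,    0. ,    1. ]]), 'shot': 1, 'W': array([[   0. ,    1. ,   -0.1,  429.8],
       [  -1. ,    0. ,   -0. ,  -17.9],
       [  -0. ,    0.1,    1. , 1123.3],
       [   0. ,    0. ,    0. ,    1. ]])}
copier 0.8 [274.1 212.1] [564.5 135.5  20.7]
copier 0.56 [271.3 189.9] [634.8 149.2   0.7]
nest 0.84 [275.7 211.2] [566.3 129.7  28.8]
contact_strip 0.72 [273.2 196.5] [610.  138.7  28.6]
lid_hinge 0.92 [273.4 188. ] [640.7 143.    1.3]
lid_hinge 0.47 [247.3 213. ] [559.3 213.   30.2]
lid_bar 0.93 [280.7 235.5] [495.  112.4  30.5]
bolt_tab 0.67 [263. 210.] [569.1 167.2  29.4]
bolt_tab 0.49 [304.  217.2] [549.8  45.8  30.9]
start_top 0.51 [225.6 212.7] [557.4 273.3  44. ]
tray 0.56 [416.2 240.4] [ 489.9 -287.4    2.3]
marker 0.72 [236.2 276.3] [374.7 240.1  15.3]
marker 0.56 [417.6 240.1] [ 490.8 -291.5    2.3]
eraser 0.73 [275.1 190.1] [629.4 133.8  28.1]
eraser 0.54 [310.7 273.9] [385.8  23.2  10.8]
loupe 0.41 [347.7 267.7] [405.7 -85.1   3.2]
glue 0.43 [271.1 145.6] [762.8 149.5  36.6]
lid_bar 0.73 [309. 257.] [491.  121.3  31.3]
lid_bar 0.21 [403.4 227.4] [382.3 -76.3  26.9]
bolt_tab 0.64 [311.7 213.5] [551.7  40.9  54.3]
start_top 0.54 [234.3 289.1] [547.1 275.8  44.1]
tray 0.79 [410.3 165.6] [ 488.  -293.2    2.4]
```

```bash
python3 - <<'E'
from h import *
im=cv2.imread("pics/top.png")[120:300,200:460];cv2.imwrite("pics/topc.png",cv2.resize(im,None,fx=3,fy=3,interpolation=cv2.INTER_CUBIC))
E
```

```text
(no output)
```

View pics/topc.png

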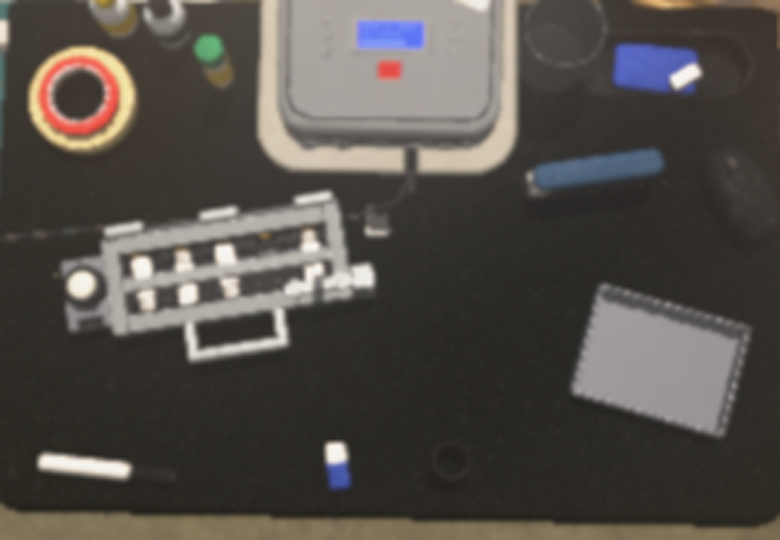

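View pics/scene.png

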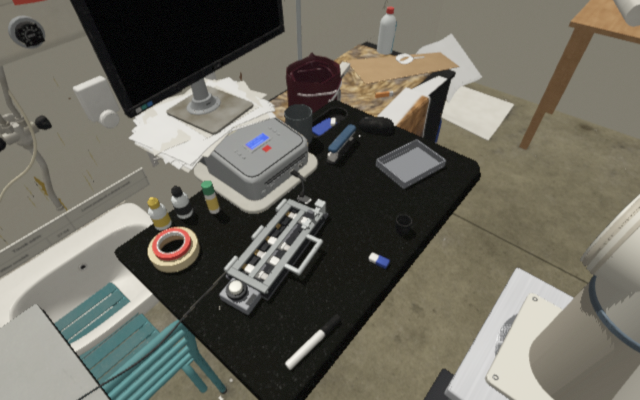

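The top view (crop) shows the clamp with 4 sticks, one nest empty at copier y = -42, yawed about 10.6°. The tray is on the right, turned the other way, and the bystanders lie at the front. Next I move over the clamp for a wrist view.

Request:
play_rows --pt "25 -30 10" --pt "25 -30 10" --pt "25 -30 10" --pt "25 -30 10" --pt "25 -30 10" --pt "25 -30 10" --pt "25 -30 10" --pt "25 -30 10" --yaw '[-4, -4, -4, -4, -4, -4, -4, -4]'

```text
t: 1.67
ee_pos: [342.6, 367.1, 271.7]
orientation: [1.21, 2.899, 0.001]
ft_force: [0.7, 0.7, -0.4]
width: 87.8
grasp_force: 0.0
```

Request:
play_rows --pt "25 -30 10" --pt "25 -30 10" --pt "25 -30 10" --pt "25 -30 10" --pt "25 -30 10" --pt "25 -30 10" --pt "25 -30 10" --pt "0 -30 10" --yaw '[-4, -4, -4, -4, -4, -4, -4, -4]'

```text
t: 2.33
ee_pos: [520.0, 126.8, 351.4]
orientation: [1.963, 2.451, 0.002]
ft_force: [-0.5, 0.1, -0.6]
width: 88.0
grasp_force: 0.0
```

Request:
play_rows --pt "0 0 0" --pt "0 0 0" --pt "0 0 0" --yaw '[0, 0, 0]' --gripper 0.55

```text
t: 2.58
ee_pos: [516.3, 129.0, 350.7]
orientation: [-1.957, -2.457, -0.0]
ft_force: [-0.4, -0.2, 0.2]
width: 71.1
grasp_force: 0.0
```

```bash
python3 - <<'E'
from h import *
np.set_printoptions(precision=2,suppress=True)
p=shot("wrist");save(p,"w1.png");o=ctrl.get_obs()
print(o["ee_pos"],o["orientation"],o["qpos"],o["width"],p["hand_eye"],p["fx"])
for n in ["copier","nest","contact_strip","lid_hinge","lid_bar","bolt_tab","start_top","stick_1_mid"]:
    z=dict(lid_hinge=24,lid_bar=27,bolt_tab=49,start_top=44,stick_1_mid=18,nest=18,contact_strip=20,copier=0)[n]
    for d in models.landmark_of(p,n)[:5]:
        print(n,round(d["conf"],2),np.array(d["location"]),atz(p,*d["location"],z),atd(p,*d["location"]))
for d in models.look_for(p,"stick_1_mid")[:6]: print(d)
E
```

```text
[516.14 129.46 350.55] [-1.96 -2.46  0.  ] [ 0.22  0.13  1.65  0.    1.36 -0.  ] 67.7242112906374 [[   0.      0.96    0.29   80.95]
 [   1.      0.     -0.     -1.53]
 [  -0.      0.29   -0.96 -192.39]
 [   0.      0.      0.      1.  ]] 348.86128039772893
copier 0.62 [353.9 151.7] [566.82 131.89   0.  ] [564.13 134.8   20.86]
copier 0.6 [226.5 191.5] [382.09  23.14   0.  ] [384.18  26.5    9.91]
nest 0.8 [355. 154.] [567.   131.38  18.  ] [565.56 132.94  28.73]
contact_strip 0.94 [384.3 153.3] [609.55 142.58  20.  ] [607.71 143.64  28.53]
contact_strip 0.55 [243.8  43.3] [378.36 246.39  20.  ] [376.94 246.85  13.71]
lid_hinge 0.71 [227.9 192.8] [389.58  29.69  24.  ] [386.5   24.59   9.09]
lid_hinge 0.59 [394.4 158.9] [625.83 138.32  24.  ] [624.97 138.78  27.47]
lid_hinge 0.46 [306.9 155.7] [496.51 113.63  24.  ] [496.51 114.92  31.14]
lid_bar 0.97 [308.5 152.3] [497.75 119.69  27.  ] [497.75 119.98  28.75]
bolt_tab 0.63 [373.5  52.4] [552.81 271.46  49.  ] [553.43 272.17  43.5 ]
bolt_tab 0.61 [397. 158.] [622.87 143.73  49.  ] [628.37 140.95  27.47]
bolt_tab 0.48 [335.9 215.8] [558.35  38.86  49.  ] [557.41  41.43  56.53]
bolt_tab 0.21 [479.3 168. ] [742.79 156.29  49.  ] [764.02 151.87   6.33]
```

View pics/w1.png

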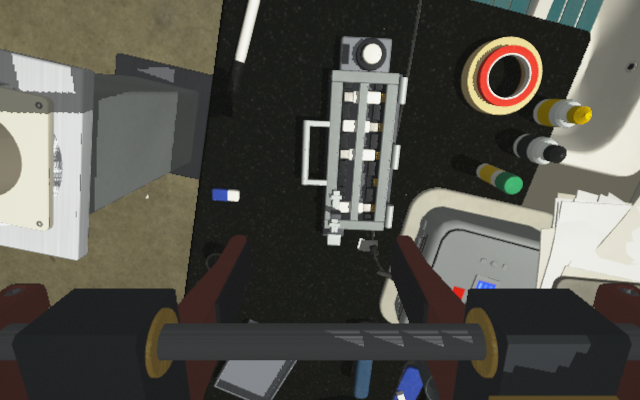

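The wrist view shows the clamp with its grip bar at (308,152), button at (371,53) and bolt tab near (336,205). Now I fit the clamp pose from depth.

```bash
python3 - <<'E'
from h import *
np.set_printoptions(precision=1,suppress=True)
p=shot("wrist")
v,u=np.mgrid[0:400,0:640]; z=p["range_z"]
C=np.stack([(u-p["cx"])/p["fx"]*z,-(v-p["cy"])/p["fy"]*z,-z],-1)
P=C@p["W"][:3,:3].T+p["W"][:3,3]
m=(z>0)&(P[...,0]>460)&(P[...,0]<670)&(P[...,1]>-20)&(P[...,1]<320)
for lo,hi,n in [(26,33,"lid"),(39,47,"btn"),(50,62,"tab")]:
    q=P[m&(P[...,2]>lo)&(P[...,2]<hi)]
    if len(q)<4: print(n,len(q)); continue
    print(n,len(q),q.mean(0),q.min(0),q.max(0),cv2.minAreaRect(q[:,:2].astype(np.float32)))
q=P[m&(P[...,2]>26)&(P[...,2]<33)]
for a in (8,9,10,10.6,11,12):
    t=np.radians(a);X=q[:,0]*np.cos(t)+q[:,1]*np.sin(t);Y=-q[:,0]*np.sin(t)+q[:,1]*np.cos(t)
    print(a,np.max(np.histogram(X,bins=np.arange(X.min(),X.max(),3))[0]),X.min(),X.max(),Y.min(),Y.max())
t=np.radians(10.6)
for n,g in [("bar",m)]:
    X=P[...,0]*np.cos(t)+P[...,1]*np.sin(t);Y=-P[...,0]*np.sin(t)+P[...,1]*np.cos(t)
    s=m&(P[...,2]>20)&(P[...,2]<36)
    print(np.histogram(X[s],bins=np.arange(490,670,5)))
cv2.imwrite("pics/w1c.png",cv2.resize(p["pixels"][30:255,290:420,::-1],None,fx=2.6,fy=2.6,interpolation=cv2.INTER_CUBIC))
E
```

```text
lid 6553 [566.4 149.4  29. ] [480.3  -7.3  26. ] [650.3 291.9  33. ] ((557.4008178710938, 143.28138732910156), (144.40328979492188, 295.83013916015625), 10.269975662231445)
btn 470 [556.  177.7  42.4] [539.5 -10.8  39.1] [575.2 283.9  46.3] ((557.5231323242188, 136.68418884277344), (24.8209171295166, 294.6783752441406), 2.3707382678985596)
tab 67 [556.9  41.8  55.5] [549.9  36.8  50.4] [564.5  46.   57.8] ((556.7825317382812, 41.43744659423828), (14.676162719726562, 8.414037704467773), 8.447578430175781)
8 334 498.43139636576296 648.9129419659178 -84.6003357983054 212.80191083395061
9 335 500.0182934217219 647.850729165461 -94.18093753616623 202.5861281737225
10 348 501.45288006171864 646.5911747570294 -103.73285084810229 192.30863581635668
10.6 349 502.0504925560055 646.9194119712799 -109.4490176049053 186.11382133333726
11 350 502.19907366394057 647.7416360381958 -113.25316612878737 181.97256438558568
12 351 502.41652879756094 649.6589935214539 -122.73898339796156 171.581062348895
(array([  0,   0, 123, 214, 110,  44,  35,  41,  38,  81, 525, 519, 551,
       300, 243, 239, 269, 346, 635, 590, 327, 239, 194, 247, 181, 451,
       536, 532, 383, 251, 241,  80,   0,   0,   0]), array([490, 495, 500, 505, 510, 515, 520, 525, 530, 535, 540, 545, 550,
       555, 560, 565, 570, 575, 580, 585, 590, 595, 600, 605, 610, 615,
       620, 625, 630, 635, 640, 645, 650, 655, 660, 665]))
```

View pics/w1c.png

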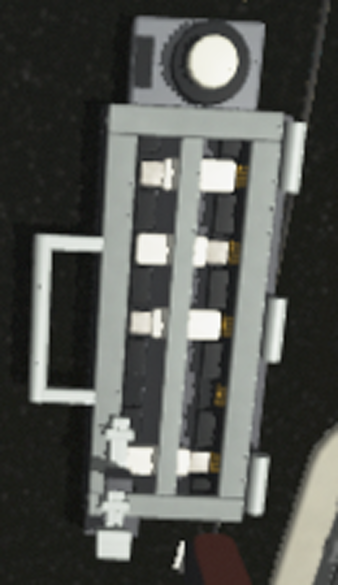

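Plugs: nests +84 and 0 point to the bar (backward); +42 and -84 point to the strip (copied). The bolt tab is at about (557,41.5). I go to it and draw it.

Request:
play_rows --pt "5 -11 -30" --pt "5 -11 -35" --pt "5 -11 -35" --pt "5 -11 -35" --pt "5 -11 -35" --pt "5 -11 -35" --pt "5 -11 -35" --pt "5 -11 -30" --yaw '[-2.5, 0, 0, 0, 0, 0, 0, 0]'

```text
t: 3.8
ee_pos: [556.3, 40.1, 78.9]
orientation: [-2.011, -2.413, 0.001]
ft_force: [0.6, -0.3, 0.2]
width: 39.2
grasp_force: 0.0
```

Request:
play_rows --pt "0 0 -15" --pt "0 0 -15" --pt "0 0 -5" --pt "0 0 0" --pt "0 0 0" --pt "0 0 0" --yaw '[0, 0, 0, 0, 0, 0]'

```text
t: 4.3
ee_pos: [557.6, 40.9, 47.1]
orientation: [2.01, 2.413, 0.002]
ft_force: [0.8, 0.3, 0.2]
width: 39.2
grasp_force: 0.0
```

Request:
play_rows --pt "0 0 0" --pt "0 0 0" --pt "0 0 0" --pt "0 0 0" --pt "0 0 0" --pt "0 0 0" --pt "0 0 0" --pt "0 0 0" --yaw '[0, 0, 0, 0, 0, 0, 0, 0]' --gripper 0.9

```text
t: 4.97
ee_pos: [556.7, 40.7, 45.9]
orientation: [-2.011, -2.413, 0.0]
ft_force: [-0.8, 0.3, -0.5]
width: 9.0
grasp_force: 0.0
```

```bash
python3 - <<'E'
from h import *
np.set_printoptions(precision=1,suppress=True)
print(ctrl.get_obs()["width"])
p=shot("scene")
a=p["pixels"][150:310,220:420,::-1];q=shot("wrist")
a=cv2.resize(a,(500,400),interpolation=cv2.INTER_CUBIC)
b=q["pixels"][100:400,200:425,::-1];b=cv2.resize(b,(300,400))
cv2.imwrite("pics/a.png",np.hstack([a,b]))
E
```

```text
8.981342677103632
```

View pics/a.png

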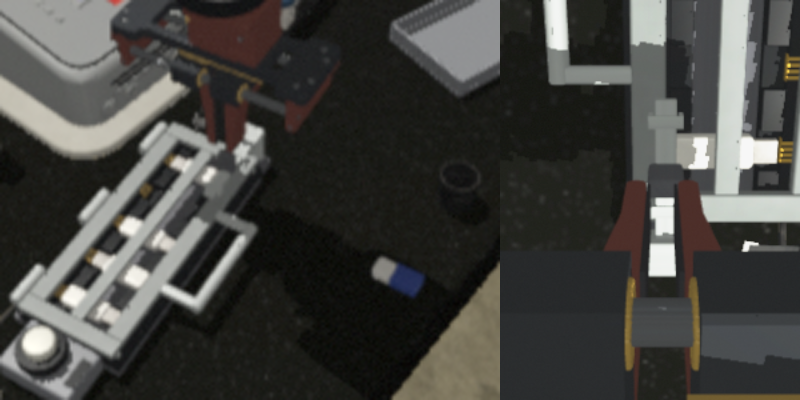

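The fingers stand just on the -y side of the dark tab (right crop, 665,175), in line with it, so I push it +y.

Request:
play_rows --pt "-0.7 4 0" --pt "-0.7 4 0" --pt "-0.7 4 0" --pt "0 0 0" --pt "0 0 0" --pt "0 0 0" --yaw '[0, 0, 0, 0, 0, 0]'

```text
t: 5.57
ee_pos: [554.6, 52.9, 46.0]
orientation: [2.011, 2.414, -0.0]
ft_force: [0.4, 0.2, 0.0]
width: 8.9
grasp_force: 0.0
```

```bash
python3 - <<'E'
from h import *
np.set_printoptions(precision=1,suppress=True)
q=shot("wrist");print(ctrl.get_obs()["ft_force"])
b=q["pixels"][100:300,230:430,::-1];b=cv2.resize(b,(600,600),interpolation=cv2.INTER_CUBIC)
cv2.imwrite("pics/b.png",b)
v,u=np.mgrid[100:300,230:430]; z=q["range_z"][100:300,230:430]
C=np.stack([(u-q["cx"])/q["fx"]*z,-(v-q["cy"])/q["fy"]*z,-z],-1);P=C@q["W"][:3,:3].T+q["W"][:3,3]
s=(z>0)&(P[...,2]>40)&(P[...,2]<60)
n,l,st,c=cv2.connectedComponentsWithStats(s.astype(np.uint8))
for i in range(1,n):
    if st[i,4]>30: print(P[l==i].mean(0),P[l==i].min(0),P[l==i].max(0),c[i],st[i,4])
E
```

```text
[-0.2 -0.  -0.1]
[555.3  42.4  52.5] [549.7  35.3  40.1] [561.   46.   57.9] [ 91.6 154.9] 448
[561.5   6.6  41.5] [555.7   5.2  40.2] [567.9   8.6  43.2] [ 91.  198.2] 48
```

View pics/b.png

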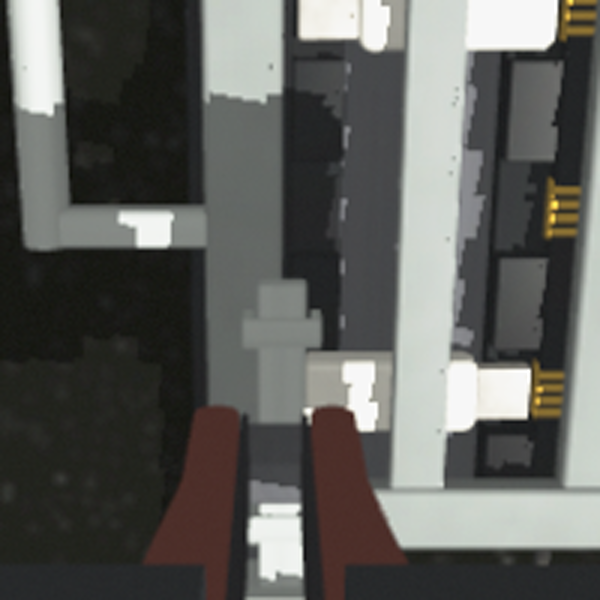

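Request:
play_rows --pt "0.3 -1.5 0" --pt "0.3 -1.5 0" --pt "0 0 0" --pt "0 0 0" --yaw '[0, 0, 0, 0]'

```text
t: 5.95
ee_pos: [555.3, 49.5, 46.0]
orientation: [-2.012, -2.413, 0.0]
ft_force: [0.4, 0.1, 0.1]
width: 8.9
grasp_force: 0.0
```

Request:
play_rows --pt "0.4 -2 0" --pt "0.4 -2 0" --pt "0 0 0" --pt "0 0 0" --yaw '[0, 0, 0, 0]'

```text
t: 6.28
ee_pos: [556.1, 45.6, 46.0]
orientation: [2.011, 2.413, 0.0]
ft_force: [1.2, -0.6, 0.4]
width: 8.8
grasp_force: 0.0
```

Request:
play_rows --pt "0 0 30" --pt "0 0 30" --pt "0 0 30" --pt "0 -10 20" --pt "0 -10 0" --pt "0 0 0" --pt "0 0 0" --yaw '[0, 0, 0, 0, 0, 0, 0]' --gripper 0.4

```text
t: 6.87
ee_pos: [555.3, 25.3, 155.1]
orientation: [-2.012, -2.412, 0.001]
ft_force: [-0.0, 0.4, -1.2]
width: 50.7
grasp_force: 0.0
```

```bash
cat >> h.py <<'E'
def cloud(q):
    v,u=np.mgrid[0:400,0:640]; z=q["range_z"]
    C=np.stack([(u-q["cx"])/q["fx"]*z,-(v-q["cy"])/q["fy"]*z,-z],-1);return C@q["W"][:3,:3].T+q["W"][:3,3]
def comps(q,lo,hi,box,mn=30):
    P=cloud(q);s=(q["range_z"]>0)&(P[...,2]>lo)&(P[...,2]<hi)&(P[...,0]>box[0])&(P[...,0]<box[1])&(P[...,1]>box[2])&(P[...,1]<box[3])
    n,l,st,c=cv2.connectedComponentsWithStats(s.astype(np.uint8))
    for i in range(1,n):
        if st[i,4]>=mn:
            r=cv2.minAreaRect(P[l==i][:,:2].astype(np.float32))
            print("cen",P[l==i].mean(0),"min",P[l==i].min(0),"max",P[l==i].max(0),"px",c[i],st[i,4],"rect",np.array(r[0]),np.array(r[1]),r[2])
E
python3 - <<'E'
from h import *
np.set_printoptions(precision=1,suppress=True)
q=shot("wrist");o=ctrl.get_obs();print(o["ee_pos"],q["range_z"][q["range_z"]>0].min())
comps(q,39,62,(500,620,-30,110))
for d in models.landmark_of(q,"bolt_tab")[:3]: print(d,atz(q,*d["location"],49))
b=q["pixels"][100:350,200:450,::-1];cv2.imwrite("pics/c.png",cv2.resize(b,(600,600),interpolation=cv2.INTER_CUBIC))
s=shot("top");comps(s,46,62,(530,580,-10,100),3)
s=shot("scene");comps(s,39,62,(530,580,-10,100),3)
E
```

```text
[555.   25.6 154.6] 66.96302
cen [556.8  41.9  53.6] min [548.9  35.3  39. ] max [565.1  46.1  58.5] px [328.2 170.7] 249 rect [557.   40.9] [15.9  8.6] 10.56258487701416
cen [564.9  -0.9  42.4] min [553.7 -11.2  39.1] max [575.6   8.5  44.8] px [328.  214.1] 396 rect [564.6  -1.3] [19.5 17.9] 10.72257137298584
{'location': [327.3, 171.1], 'conf': 0.85} [556.4  40.4  49. ]
cen [564.5  -1.1  43.9] min [554.8  -9.3  39.5] max [575.9   6.7  47.7] px [319.4 203.3] 55 rect [565.3  -2.3] [20.2 16. ] 8.458285331726074
cen [556.7  40.8  51.8] min [549.4  20.6  39.8] max [568.6  45.1  58.8] px [310.1 213.1] 57 rect [558.8  31.9] [15.6 25.4] 9.166123390197754
```

View pics/c.png

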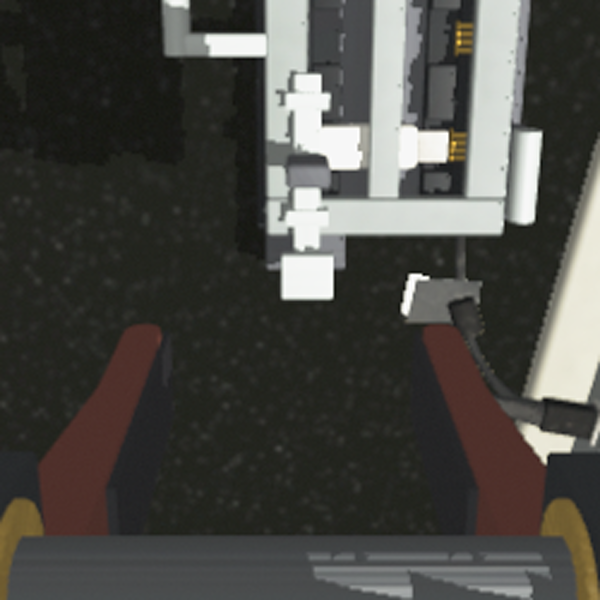

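```bash
python3 - <<'E'
from h import *
np.set_printoptions(precision=1,suppress=True)
q=shot("wrist");H=np.array(q["hand_eye"]);W=q["W"];o=ctrl.get_obs();print(o["ee_pos"])
P=cloud(q)
for c,r in [(258,237),(255,240),(250,245),(240,255),(385,240),(392,250),(400,260)]:
    w=np.append(P[r,c],1);t=H@np.linalg.inv(W)@w; print(c,r,q["range_z"][r,c],P[r,c],"tool",t[:3], q["pixels"][r,c])
s=shot("scene");P=cloud(s)
m=(s["range_z"]>0)&(np.hypot(P[...,0]-555,P[...,1]-25)<60)&(P[...,2]>90)&(P[...,2]<260)
for z in range(90,260,10):
    k=m&(P[...,2]>z)&(P[...,2]<z+10);print(z,k.sum(),P[k].mean(0) if k.any() else "")
E
```

```text
[555.3  26.  154.8]
258 237 172.66571 [520.8  32.  187.4] tool [ 12.1 -32.8 -32.8] [79 48 42]
255 240 168.78912 [520.   32.  191.4] tool [ 12.3 -33.5 -36.8] [79 48 43]
250 245 163.35207 [518.8  31.7 197.1] tool [ 12.3 -34.8 -42.5] [79 48 42]
240 255 383.05795 [482.  -79.4  -1.2] tool [-90.5 -90.5 155.9] [38 37 31]
385 240 169.02869 [582.   43.3 191.1] tool [ 12.2  29.4 -36.6] [79 48 42]
392 250 158.13875 [583.1  43.6 202.5] tool [ 12.3  30.6 -48. ] [80 49 42]
400 260 149.17212 [584.8  43.7 211.9] tool [ 12.1  32.2 -57.4] [79 48 43]
90 0 
100 0 
110 0 
120 0 
130 0 
140 0 
150 0 
160 0 
170 0 
180 20 [558.   29.8 188.3]
190 62 [551.8  29.1 194.8]
200 77 [553.7  29.5 204.8]
210 66 [555.   31.3 215.2]
220 74 [552.8  30.9 225.1]
230 86 [553.3  31.  235.2]
240 86 [556.5  32.5 244.9]
250 43 [573.7  37.3 254.4]
```

Request:
play_rows --pt "0 0 0" --pt "0 0 0" --pt "0 0 0" --pt "0 0 0" --pt "0 0 0" --pt "0 0 0" --pt "0 0 0" --pt "0 0 0" --yaw '[0, 0, 0, 0, 0, 0, 0, 0]' --gripper 0.8

```text
t: 7.83
ee_pos: [556.1, 25.7, 156.0]
orientation: [2.011, 2.413, 0.0]
ft_force: [0.4, -0.3, 0.6]
width: 17.4
grasp_force: 0.0
```

```bash
python3 - <<'E'
from h import *
np.set_printoptions(precision=1,suppress=True)
q=shot("wrist");H=np.array(q["hand_eye"]);o=ctrl.get_obs();print(o["ee_pos"],o["width"])
v,u=np.mgrid[0:400,0:640]; z=q["range_z"]
C=np.stack([(u-q["cx"])/q["fx"]*z,-(v-q["cy"])/q["fy"]*z,-z],-1);T=C@H[:3,:3].T+H[:3,3]
m=(z>0)&(T[...,2]<20)&(T[...,2]>-60)&(abs(T[...,1])<50)&(abs(T[...,0])<40)
t=T[m];print(len(t),t.min(0),t.max(0),np.percentile(t[:,2],[50,90,98]))
for s in(-1,1):
    k=t[t[:,1]*s>0]; tip=k[k[:,2]>k[:,2].max()-6];print(s,tip.min(0),tip.max(0))
s=shot("scene");P=cloud(s)
m=(s["range_z"]>0)&(np.hypot(P[...,0]-555,P[...,1]-25)<40)&(P[...,2]>90)&(P[...,2]<200)
print(m.sum(),np.percentile(P[m][:,2],[0,2,10]))
save(s,"d.png",(240,60,440,230),3)
E
```

```text
[556.   25.7 156. ] 17.656772696304
1393 [ -9.1 -19.3 -60. ] [ 13.3  16.5 -29.8] [-46.9 -34.  -31.1]
-1 [ -6.2 -18.7 -35.7] [ 12.9 -10.1 -29.8]
1 [ -9.    7.4 -35.9] [ 12.9  16.3 -29.9]
77 [186.7 187.6 190.7]
```

View pics/d.png

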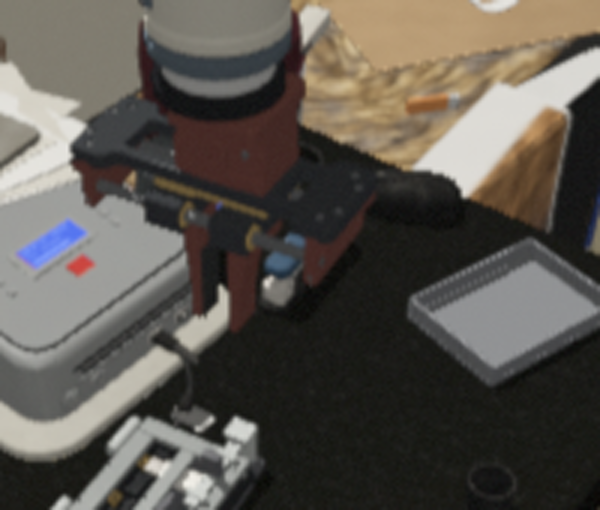

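Both cameras show that the finger ends sit about 30 mm above the reported TCP, so the fingers passed over the tab. I'll aim the TCP 30 mm lower everywhere.

Request:
play_rows --pt "0.5 4.5 -10" --pt "0.5 4.5 -20" --pt "0.5 4.5 -25" --pt "0 0 -25" --pt "0 0 -15" --pt "0 0 0" --pt "0 0 0" --yaw '[0, 0, 0, 0, 0, 0, 0]' --gripper 0.55

```text
t: 8.52
ee_pos: [556.7, 39.4, 59.9]
orientation: [-2.01, -2.412, 0.003]
ft_force: [0.3, 0.2, -0.1]
width: 39.7
grasp_force: 0.0
```

Request:
play_rows --pt "0 0 -15" --pt "0 0 -15" --pt "0 0 -12" --pt "0 0 -8" --pt "0 0 0" --pt "0 0 0" --yaw '[0, 0, 0, 0, 0, 0]'

```text
t: 9.02
ee_pos: [557.7, 39.2, 11.1]
orientation: [-2.011, -2.414, 0.0]
ft_force: [0.5, 0.0, 2.2]
width: 39.6
grasp_force: 0.0
```

Request:
play_rows --pt "0 0 0" --pt "0 0 0" --pt "0 0 0" --pt "0 0 0" --pt "0 0 0" --pt "0 0 0" --pt "0 0 0" --yaw '[0, 0, 0, 0, 0, 0, 0]' --gripper 0.95

```text
t: 9.6
ee_pos: [558.5, 39.3, 11.5]
orientation: [2.01, 2.412, 0.002]
ft_force: [4.0, -0.1, 2.7]
width: 15.8
grasp_force: 30.0
```

Gripped (15.8 mm, 30 N). Draw +y about 15 mm.

Request:
play_rows --pt "-0.6 3 0" --pt "-0.6 3 0" --pt "-0.6 3 0" --pt "-0.6 3 0" --pt "-0.5 2.7 0" --pt "0 0 0" --pt "0 0 0" --pt "0 0 0" --yaw '[0, 0, 0, 0, 0, 0, 0, 0]'

```text
t: 10.27
ee_pos: [555.9, 53.2, 11.5]
orientation: [2.009, 2.412, 0.001]
ft_force: [6.1, -7.7, 3.0]
width: 15.4
grasp_force: 30.0
```

Request:
play_rows --pt "0 0 0" --pt "0 0 0" --pt "0 0 0" --pt "0 0 25" --pt "0 0 35" --pt "-15 15 35" --pt "-15 20 0" --pt "-15 20 0" --yaw '[0, 0, 0, 0, 0, 0, 0, 0]' --gripper 0.5

```text
t: 10.93
ee_pos: [509.7, 109.6, 107.7]
orientation: [2.012, 2.411, 0.003]
ft_force: [0.4, 0.1, -0.3]
width: 44.0
grasp_force: 0.0
```

Request:
play_rows --pt "-15 12 0" --pt "0 0 0" --pt "0 0 0" --pt "0 0 0" --yaw '[0, 0, 0, 0]'

```text
t: 11.27
ee_pos: [494.7, 120.8, 105.8]
orientation: [-2.01, -2.414, 0.001]
ft_force: [1.1, 0.4, -0.2]
width: 43.7
grasp_force: 0.0
```

```bash
python3 - <<'E'
from h import *
np.set_printoptions(precision=1,suppress=True)
q=shot("wrist");o=ctrl.get_obs();print(o["ee_pos"],o["width"])
comps(q,46,62,(500,620,-30,110))
P=cloud(q);t=np.radians(10.5);c,s=np.cos(t),np.sin(t)
X=P[...,0]*c+P[...,1]*s;Y=-P[...,0]*s+P[...,1]*c
m=(q["range_z"]>0)&(P[...,2]>20)&(P[...,2]<40)&(X>485)&(X<535)&(Y>-40)&(Y<100)
n,b=np.histogram(X[m],bins=np.arange(490,540,2));print(list(zip(b,n)))
k=m&(X<520)&(Y>0)&(Y<50)
top=k&(P[...,2]>P[k][:,2].max()-1.5);print("bar X all",X[k].min(),X[k].max(),"top",X[top].mean(),P[top][:,2].mean())
a=m&(X<530);print("Y ext",np.percentile(Y[a],[1,99]), "slope",np.degrees(np.arctan(np.polyfit(P[top][:,1],P[top][:,0],1)[0])))
for d in models.landmark_of(q,"lid_bar")[:2]: print(d,atz(q,*d["location"],27))
cv2.imwrite("pics/e.png",q["pixels"][:,:,::-1])
E
```

```text
[495.1 120.5 105.8] 44.07820967294012
[(np.int64(490), np.int64(0)), (np.int64(492), np.int64(0)), (np.int64(494), np.int64(0)), (np.int64(496), np.int64(0)), (np.int64(498), np.int64(0)), (np.int64(500), np.int64(56)), (np.int64(502), np.int64(285)), (np.int64(504), np.int64(254)), (np.int64(506), np.int64(320)), (np.int64(508), np.int64(230)), (np.int64(510), np.int64(247)), (np.int64(512), np.int64(53)), (np.int64(514), np.int64(42)), (np.int64(516), np.int64(63)), (np.int64(518), np.int64(43)), (np.int64(520), np.int64(58)), (np.int64(522), np.int64(55)), (np.int64(524), np.int64(43)), (np.int64(526), np.int64(62)), (np.int64(528), np.int64(45)), (np.int64(530), np.int64(50)), (np.int64(532), np.int64(60)), (np.int64(534), np.int64(24)), (np.int64(536), np.int64(0))]
bar X all 501.82483673042043 511.00498025422826 top 506.2029403115014 31.52282475062673
Y ext [-20.3  74.4] slope -11.010846160783819
{'location': [322.0, 196.6], 'conf': 0.85} [494.  120.2  27. ]
```

Bar measured at X' 506.3, z 27, matching the fit. Descend and grip it.

Request:
play_rows --pt "-1 0 -20" --pt "0 0 -25" --pt "0 0 -25" --pt "0 0 -20" --pt "0 0 -16" --pt "0 0 -10" --pt "0 0 -5" --pt "0 0 0" --yaw '[0, 0, 0, 0, 0, 0, 0, 0]' --gripper 0.7

```text
t: 12.03
ee_pos: [493.4, 120.4, -16.0]
orientation: [-2.011, -2.412, 0.002]
ft_force: [-0.2, -0.3, 0.1]
width: 26.4
grasp_force: 0.0
```

Request:
play_rows --pt "0 0 0" --pt "0 0 0" --pt "0 0 0" --pt "0 0 0" --pt "0 0 0" --pt "0 0 0" --yaw '[0, 0, 0, 0, 0, 0]' --gripper 0.97

```text
t: 12.53
ee_pos: [494.0, 121.0, -14.2]
orientation: [2.011, 2.413, 0.001]
ft_force: [-0.7, -1.2, 6.5]
width: 9.3
grasp_force: 30.0
```

Request:
play_rows --pt "0.8 0.1 11.7" --pt "1.8 0.3 11.6" --pt "2.8 0.5 11.4" --pt "3.7 0.7 11.2" --pt "0 0 0" --yaw '[0, 0, 0, 0, 0]'

```text
t: 12.95
ee_pos: [502.8, 122.5, 32.9]
orientation: [2.011, 2.413, 0.0]
ft_force: [-2.2, -0.5, -0.8]
width: 9.0
grasp_force: 30.0
```

Forces are low and the lid is rising. I continue the arc.

Request:
play_rows --pt "4.7 0.9 10.8" --pt "5.6 1.0 10.3" --pt "6.4 1.2 9.8" --pt "7.2 1.3 9.2" --pt "8.0 1.5 8.5" --pt "8.7 1.6 7.8" --pt "9.3 1.7 7.0" --pt "9.9 1.8 6.1" --yaw '[0, 0, 0, 0, 0, 0, 0, 0]'

```text
t: 13.62
ee_pos: [557.5, 132.4, 100.9]
orientation: [-2.007, -2.409, 0.013]
ft_force: [-13.3, -3.7, 18.4]
width: 8.9
grasp_force: 30.0
```

Request:
play_rows --pt "10.4 1.9 5.2" --pt "10.8 2.0 4.2" --pt "11.1 2.1 3.3" --pt "11.3 2.1 2.3" --pt "11.5 2.1 1.3" --pt "11.6 2.1 0.2" --pt "0 0 0" --yaw '[0, 0, 0, 0, 0, 0, 0]'

```text
t: 14.2
ee_pos: [631.4, 145.8, 117.7]
orientation: [2.01, 2.412, 0.003]
ft_force: [0.4, -1.8, 8.0]
width: 9.2
grasp_force: 30.0
```

Request:
play_rows --pt "11.5 2.1 -0.8" --pt "11.4 2.1 -1.8" --pt "0 0 0" --pt "0 0 0" --yaw '[0, 0, 0, 0]'

```text
t: 14.53
ee_pos: [652.4, 149.7, 114.6]
orientation: [2.01, 2.413, 0.001]
ft_force: [1.5, -3.2, 4.6]
width: 9.1
grasp_force: 30.0
```

Request:
play_rows --pt "0 0 0" --pt "0 0 0" --pt "0 0 0" --pt "0 0 20" --pt "0 0 30" --pt "0 0 30" --pt "-10 0 20" --pt "-15 -2 0" --yaw '[0, 0, 0, 0, 0, 7, 7, 7]' --gripper 0.6

```text
t: 15.2
ee_pos: [629.9, 149.1, 219.2]
orientation: [1.526, 2.739, 0.009]
ft_force: [0.3, 0.4, 0.6]
width: 35.2
grasp_force: 0.0
```

Request:
play_rows --pt "-15 -3 0" --pt "-15 -3 0" --pt "-15 -3 0" --pt "-15 -3 0" --pt "-15 -3 0" --pt "0 0 0" --pt "0 0 0" --pt "0 0 0" --yaw '[7, 7, 7, 7, 7, 7, 7, 7]'

```text
t: 15.87
ee_pos: [551.1, 133.2, 214.2]
orientation: [-0.062, -3.14, -0.0]
ft_force: [0.6, 0.5, -0.4]
width: 35.4
grasp_force: 0.0
```

Request:
play_rows --pt "0 0 0" --pt "0 0 0" --pt "0 0 0" --pt "0 0 0" --yaw '[7, 6, 0, 0]'

```text
t: 16.2
ee_pos: [551.6, 133.1, 214.1]
orientation: [0.28, -3.129, -0.0]
ft_force: [0.0, 0.1, -0.4]
width: 35.2
grasp_force: 0.0
```

```bash
python3 - <<'E'
from h import *
np.set_printoptions(precision=1,suppress=True)
q=shot("wrist");o=ctrl.get_obs();print(o["ee_pos"],o["orientation"],o["qpos"])
for n,z in [("stick_1_mid",18),("nest",18),("contact_strip",18)]:
  for d in models.landmark_of(q,n)[:5]: print(n,round(d["conf"],2),d["location"],atz(q,*d["location"],z))
cv2.imwrite("pics/f.png",q["pixels"][:,:,::-1])
s=shot("scene");print(models.landmark_of(s,"tray")[:2])
P=cloud(s);m=(s["range_z"]>0)&(P[...,1]<-150)&(P[...,1]>-420)&(P[...,0]>380)&(P[...,0]<620)&(P[...,2]>10)&(P[...,2]<30)
print(cv2.minAreaRect(P[m][:,:2].astype(np.float32)))
E
```

```text
[551.7 133.1 214.1] [ 0.3 -3.1 -0. ] [ 0.2  0.3  1.7  0.   1.1 -1.5]
nest 0.95 [315.8, 181.4] [569.1 130.9  18. ]
contact_strip 0.7 [320.0, 213.4] [606.5 142.5  18. ]
[{'location': [399.8, 158.3], 'conf': 0.6}, {'location': [257.5, 272.7], 'conf': 0.54}]
((556.5694580078125, -312.3258972167969), (154.22659301757812, 170.416259765625), 74.628662109375)
```

View pics/f.png

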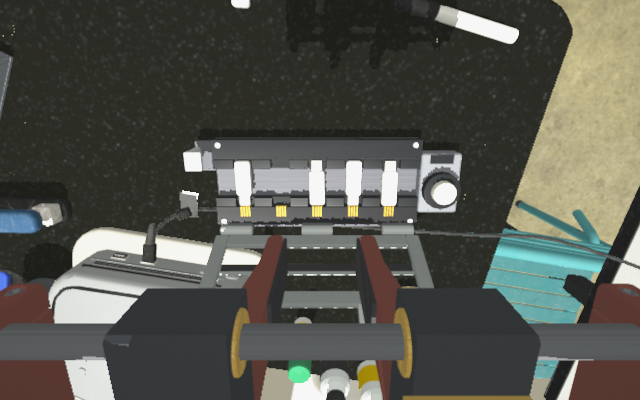

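The lid rests open and shows 4 sticks at columns 243, 317, 353 and 390. A zoom will give the plug directions, and depth will locate the sticks.

```bash
python3 - <<'E'
from h import *
np.set_printoptions(precision=1,suppress=True)
q=shot("wrist")
cv2.imwrite("pics/g.png",cv2.resize(q["pixels"][140:235,210:450,::-1],None,fx=3.2,fy=3.2,interpolation=cv2.INTER_CUBIC))
im=q["pixels"].astype(int);P=cloud(q)
w=(im.min(-1)>150)&(P[...,2]>14)&(P[...,2]<28)&(P[...,0]>520)&(P[...,0]<620)&(P[...,1]>20)&(P[...,1]<245)
n,l,st,c=cv2.connectedComponentsWithStats(w.astype(np.uint8))
for i in range(1,n):
    if st[i,4]>60:
        cc,rr=cv2.minAreaRect(np.argwhere(l==i)[:,::-1].astype(np.float32))[0]
        print(st[i],P[l==i].mean(0),"rect",atz(q,cc,rr,22))
s=shot("top");P=cloud(s)
m=(s["range_z"]>0)&(P[...,1]<-180)&(P[...,1]>-420)&(P[...,0]>380)&(P[...,0]<580)&(P[...,2]>12)&(P[...,2]<32)
print(m.sum(),cv2.minAreaRect(P[m][:,:2].astype(np.float32)))
E
```

```text
[234 160  19  45 618] [583.1  49.3  20.6] rect [584.2  49.9  22. ]
[310 160  15  45 608] [570.7 132.4  20.6] rect [569.2 132.2  22. ]
[346 161  16  44 608] [561.1 173.1  20.6] rect [562.3 173.1  22. ]
[381 160  17  46 649] [556.4 213.9  20.4] rect [555.  213.4  22. ]
[383 227  24   7  88] [607.5 231.5  27. ] rect [610.4 232.9  22. ]
220 ((529.362548828125, -303.44561767578125), (150.92245483398438, 110.58684539794922), 74.50569152832031)
```

View pics/g.png

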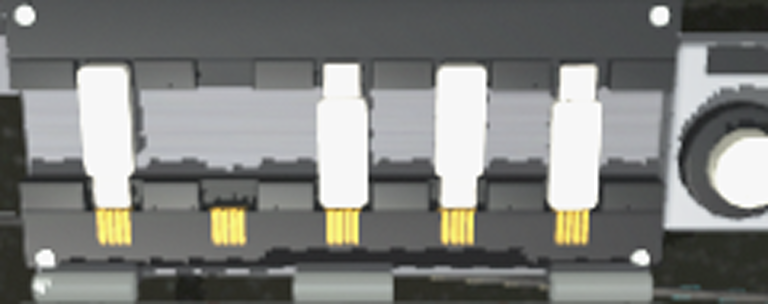

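Confirmed: nests -84 and +42 are copied, 0 and +84 are backward. The tray was knocked and is now at about (529,-303), yaw about -15°. I start with the stick in nest +42.

Request:
play_rows --pt "3 10 -30" --pt "3 10 -35" --pt "3 10 -35" --pt "3 11 -35" --pt "0 0 -35" --pt "0 0 -20" --pt "0 0 0" --yaw '[0, 0, 0, 0, 0, 0, 0]' --gripper 0.68

```text
t: 17.18
ee_pos: [560.6, 173.2, 19.7]
orientation: [0.284, -3.121, 0.002]
ft_force: [-0.8, -0.6, 0.1]
width: 27.9
grasp_force: 0.0
```

Request:
play_rows --pt "0 0 -15" --pt "0 0 -10" --pt "0 0 -10" --pt "0 0 -6" --pt "0 0 0" --pt "0 0 0" --yaw '[0, 0, 0, 0, 0, 0]'

```text
t: 17.68
ee_pos: [564.3, 174.0, -16.4]
orientation: [-0.284, 3.129, 0.0]
ft_force: [0.1, -0.4, 0.9]
width: 28.4
grasp_force: 0.0
```

Request:
play_rows --pt "0 0 0" --pt "0 0 0" --pt "0 0 0" --pt "0 0 0" --pt "0 0 0" --yaw '[0, 0, 0, 0, 0]' --gripper 0.95

```text
t: 18.1
ee_pos: [564.7, 174.1, -16.0]
orientation: [-0.284, 3.128, 0.0]
ft_force: [-0.1, -1.1, 5.3]
width: 16.5
grasp_force: 30.0
```

Request:
play_rows --pt "0 0 8" --pt "0 0 20" --pt "0 0 30" --pt "0 0 30" --pt "-2 -30 0" --pt "-3 -38 0" --pt "-2 -38 0" --pt "-2 -38 0" --yaw '[0, 0, 0, 0, -4, -4, -4, -4]'

```text
t: 18.77
ee_pos: [554.8, 28.9, 72.0]
orientation: [0.157, 3.137, 0.0]
ft_force: [0.4, -1.0, -0.4]
width: 16.8
grasp_force: 30.0
```

Request:
play_rows --pt "-2 -38 0" --pt "-2 -38 0" --pt "-2 -38 0" --pt "-2 -38 0" --pt "-2 -38 0" --pt "-2 -38 0" --pt "-3 -38 0" --pt "-3 -38 0" --yaw '[-4, -4, -2, 0, 0, 0, 0, 0]'

```text
t: 19.43
ee_pos: [536.6, -275.8, 71.7]
orientation: [0.427, 3.112, 0.0]
ft_force: [0.2, 0.2, -0.3]
width: 16.7
grasp_force: 30.0
```

Request:
play_rows --pt "-2 0 0" --pt "0 0 0" --pt "0 0 0" --yaw '[0, 0, 0]'

```text
t: 19.68
ee_pos: [534.6, -273.6, 71.3]
orientation: [-0.428, -3.112, -0.001]
ft_force: [0.1, 0.5, -0.6]
width: 16.4
grasp_force: 30.0
```

```bash
cat > tr.py <<'E'
from h import *
np.set_printoptions(precision=1,suppress=True)
o=ctrl.get_obs();print(o["ee_pos"],o["orientation"],o["width"],o["grasp_force"])
s=shot("top");P=cloud(s)
m=(s["range_z"]>0)&(P[...,1]<-180)&(P[...,1]>-420)&(P[...,0]>380)&(P[...,0]<620)&(P[...,2]>-3)&(P[...,2]<32)
g=s["pixels"].astype(int);m&=(g.min(-1)>90)
n,l,st,c=cv2.connectedComponentsWithStats(m.astype(np.uint8));i=1+np.argmax(st[1:,4])
print(st[i],cv2.minAreaRect(P[l==i][:,:2].astype(np.float32)))
print(models.landmark_of(s,"tray")[:1])
E
python3 tr.py
```

```text
[ 534.6 -273.6   71.3] [-0.4 -3.1 -0. ] 16.374821345814834 30.00003218650818
[394 222  20  19 273] ((514.5639038085938, -249.79119873046875), (55.25651550292969, 52.03445053100586), 76.19679260253906)
[{'location': [420.7, 228.0], 'conf': 0.81}]
```

Request:
play_rows --pt "0 0 -20" --pt "0 0 -25" --pt "0 0 -20" --pt "0 0 -15" --pt "0 0 -10" --pt "0 0 -5" --pt "0 0 0" --pt "0 0 0" --yaw '[0, 0, 0, 0, 0, 0, 0, 0]'

```text
t: 20.45
ee_pos: [535.6, -273.7, -23.3]
orientation: [0.425, 3.112, -0.0]
ft_force: [-0.1, 0.1, 0.4]
width: 16.6
grasp_force: 30.0
```

Request:
play_rows --pt "0 0 0" --pt "0 0 0" --pt "0 0 0" --pt "0 0 0" --pt "0 0 15" --pt "0 0 25" --pt "0 0 30" --pt "0 0 30" --yaw '[0, 0, 0, 0, 0, 0, 0, 0]' --gripper 0.68

```text
t: 21.12
ee_pos: [534.5, -273.8, 77.1]
orientation: [-0.427, -3.111, -0.001]
ft_force: [0.8, -1.3, -0.8]
width: 28.0
grasp_force: 0.0
```

```bash
python3 - <<'E'
from h import *
np.set_printoptions(precision=1,suppress=True)
q=shot("wrist");o=ctrl.get_obs();print(o["ee_pos"],o["width"])
cv2.imwrite("pics/t1.png",q["pixels"][:,:,::-1])
for n,z in [("stick_1_mid",7),("tray",3)]:
  for d in models.landmark_of(q,n)[:3]: print(n,round(d["conf"],2),d["location"],atz(q,*d["location"],z))
im=q["pixels"].astype(int);P=cloud(q)
w=(im.min(-1)>200)&(P[...,2]>5)&(P[...,2]<20)
n,l,st,c=cv2.connectedComponentsWithStats(w.astype(np.uint8))
for i in range(1,n):
    if st[i,4]>200: print(st[i],P[l==i].mean(0),cv2.minAreaRect(P[l==i][:,:2].astype(np.float32)))
E
```

```text
[ 538.1 -275.7   83.3] 28.13934648309956
tray 0.75 [280.4, 197.6] [ 524.9 -304.7    3. ]
[ 311  168   22   63 1262] [ 531.6 -272.4    9.7] ((533.7584228515625, -273.1990966796875), (16.560203552246094, 51.432674407958984), 74.68639373779297)
[ 521  296   74   27 1200] [687.1 -99.5  10.8] ((688.1146240234375, -104.51849365234375), (62.390830993652344, 25.164348602294922), 87.55848693847656)
[513 360  27  40 853] [ 753.1 -137.9   10.9] ((751.5059814453125, -136.60604858398438), (24.41339111328125, 48.45071029663086), 79.54338836669922)
```

Stick 1 lies flat in the tray. Next is nest -84.

Request:
play_rows --pt "5 25 0" --pt "5 38 0" --pt "5 38 0" --pt "5 38 0" --pt "5 38 0" --pt "5 38 0" --pt "5 38 0" --pt "5 38 0" --yaw '[4, 4, 4, 4, 4, 4, 2, 0]'

```text
t: 21.93
ee_pos: [574.1, 18.8, 75.0]
orientation: [0.287, -3.126, -0.0]
ft_force: [0.7, -0.4, 0.4]
width: 28.2
grasp_force: 0.0
```

Request:
play_rows --pt "8 34 0" --pt "0 0 0" --pt "0 0 0" --pt "0 0 0" --yaw '[0, 0, 0, 0]'

```text
t: 22.27
ee_pos: [582.1, 50.7, 75.2]
orientation: [0.285, -3.127, 0.0]
ft_force: [0.6, -0.4, -1.0]
width: 28.2
grasp_force: 0.0
```

Request:
play_rows --pt "2 0 -20" --pt "1 0 -25" --pt "0 0 -20" --pt "0 0 -12" --pt "0 0 -10" --pt "0 0 -5" --pt "0 0 0" --pt "0 0 0" --yaw '[0, 0, 0, 0, 0, 0, 0, 0]'

```text
t: 22.93
ee_pos: [586.5, 50.7, -15.4]
orientation: [-0.284, 3.128, -0.0]
ft_force: [1.0, 0.0, -0.3]
width: 28.0
grasp_force: 0.0
```

Request:
play_rows --pt "0 0 0" --pt "0 0 0" --pt "0 0 0" --pt "0 0 0" --pt "0 0 0" --pt "0 0 0" --pt "0 0 0" --yaw '[0, 0, 0, 0, 0, 0, 0]' --gripper 0.95

```text
t: 23.52
ee_pos: [587.0, 50.6, -14.8]
orientation: [-0.285, 3.127, -0.001]
ft_force: [0.3, -5.0, 5.7]
width: 17.0
grasp_force: 30.0
```

Request:
play_rows --pt "0 0 8" --pt "0 0 20" --pt "0 0 30" --pt "0 0 35" --pt "0 0 0" --pt "0 0 0" --yaw '[0, 0, 0, 0, 0, 0]'

```text
t: 24.02
ee_pos: [587.7, 51.5, 79.4]
orientation: [-0.284, 3.124, 0.001]
ft_force: [0.2, 0.0, -0.8]
width: 16.8
grasp_force: 30.0
```

Request:
play_rows --pt "-6 -29 0" --pt "-6 -36 0" --pt "-6 -36 0" --pt "-6 -36 0" --pt "-6 -36 0" --pt "-6 -36 0" --pt "-6 -36 0" --pt "-6 -36 0" --yaw '[-4, -4, -4, -4, -4, -4, -2, 0]'

```text
t: 24.68
ee_pos: [536.6, -230.9, 75.8]
orientation: [-0.429, -3.11, -0.002]
ft_force: [-0.6, 0.5, 0.1]
width: 16.6
grasp_force: 30.0
```

Request:
play_rows --pt "-6 -36 0" --pt "-6 -36 0" --pt "-6 -28 0" --pt "0 0 0" --pt "0 0 0" --pt "0 0 0" --yaw '[0, 0, 0, 0, 0, 0]'

```text
t: 25.18
ee_pos: [519.3, -328.8, 76.0]
orientation: [-0.427, -3.11, -0.002]
ft_force: [0.5, 1.0, -0.3]
width: 16.1
grasp_force: 30.0
```

```bash
python3 - <<'E'
from h import *
np.set_printoptions(precision=1,suppress=True)
q=shot("wrist");o=ctrl.get_obs();print(o["ee_pos"],o["width"],o["grasp_force"])
for d in models.landmark_of(q,"tray")[:2]: print(round(d["conf"],2),d["location"],atz(q,*d["location"],3))
E
```

```text
[ 519.6 -328.4   76.3] 16.70188802208626 29.99996691942215
0.66 [352.4, 197.1] [ 524.3 -304.2    3. ]
```

Request:
play_rows --pt "0 0 -20" --pt "0 0 -25" --pt "0 0 -22" --pt "0 0 -18" --pt "0 0 -10" --pt "0 0 -5" --pt "0 0 0" --pt "0 0 0" --yaw '[0, 0, 0, 0, 0, 0, 0, 0]'

```text
t: 25.95
ee_pos: [520.7, -329.8, -22.2]
orientation: [0.425, 3.112, -0.0]
ft_force: [0.2, -0.7, 1.0]
width: 16.3
grasp_force: 30.0
```

Request:
play_rows --pt "0 0 0" --pt "0 0 0" --pt "0 0 0" --pt "0 0 0" --pt "0 0 15" --pt "0 0 25" --pt "0 0 30" --pt "0 0 30" --yaw '[0, 0, 0, 0, 0, 0, 0, 0]' --gripper 0.68

```text
t: 26.62
ee_pos: [519.7, -329.8, 79.1]
orientation: [-0.427, -3.112, -0.0]
ft_force: [0.7, -0.1, 0.6]
width: 28.4
grasp_force: 0.0
```

```bash
python3 - <<'E'
from h import *
np.set_printoptions(precision=1,suppress=True)
q=shot("wrist");o=ctrl.get_obs();print(o["ee_pos"],o["width"])
im=q["pixels"].astype(int);P=cloud(q)
w=(im.min(-1)>200)&(P[...,2]>3)&(P[...,2]<30)&(P[...,1]<-200)
n,l,st,c=cv2.connectedComponentsWithStats(w.astype(np.uint8))
for i in range(1,n):
    if st[i,4]>200: print(st[i],P[l==i].mean(0),cv2.minAreaRect(P[l==i][:,:2].astype(np.float32)))
E
```

```text
[ 523.2 -332.1   85.4] 28.16501831254807
[256 139   8 128 239] [ 507.9 -374.6   20.6] ((508.1534423828125, -374.9147033691406), (2.180818557739258, 101.22755432128906), 74.45234680175781)
[ 384  166   25   63 1252] [ 531.8 -272.7    9.7] ((533.8365478515625, -273.02899169921875), (17.042356491088867, 51.687381744384766), 74.60185241699219)
[ 310  168   24   64 1247] [ 516.9 -328.6    9.7] ((521.019287109375, -329.3236999511719), (18.072402954101562, 54.64311599731445), 76.4088363647461)
```

Request:
play_rows --pt "5 28 0" --pt "4 39 0" --pt "4 39 0" --pt "4 39 0" --pt "4 39 0" --pt "4 39 0" --pt "4 39 0" --pt "4 39 0" --yaw '[4, 4, 4, 4, 4, 4, 2, 0]'

```text
t: 27.33
ee_pos: [553.3, -27.2, 78.5]
orientation: [-0.287, 3.127, -0.0]
ft_force: [0.6, -0.3, 0.1]
width: 28.4
grasp_force: 0.0
```

Request:
play_rows --pt "4 39 0" --pt "4 39 0" --pt "4 39 0" --pt "6 39 0" --pt "4 4 0" --pt "0 0 0" --pt "0 0 0" --pt "0 0 0" --yaw '[0, 0, 0, 0, 0, 0, 0, 0]'

```text
t: 28.0
ee_pos: [574.8, 129.7, 77.5]
orientation: [0.283, -3.128, 0.001]
ft_force: [0.1, 0.2, 0.5]
width: 28.0
grasp_force: 0.0
```

Both copied sticks are flat in the tray. Now I pick the backward stick in nest 0.

Request:
play_rows --pt "-4 3.5 -20" --pt "0 0 -25" --pt "0 0 -20" --pt "0 0 -14" --pt "0 0 -10" --pt "0 0 -5" --pt "0 0 0" --pt "0 0 0" --yaw '[0, 0, 0, 0, 0, 0, 0, 0]'

```text
t: 28.67
ee_pos: [571.6, 134.2, -16.3]
orientation: [-0.284, 3.128, 0.0]
ft_force: [-0.5, -0.4, 0.2]
width: 28.3
grasp_force: 0.0
```

Request:
play_rows --pt "0 0 0" --pt "0 0 0" --pt "0 0 0" --pt "0 0 0" --pt "0 0 0" --pt "0 0 0" --pt "0 0 0" --yaw '[0, 0, 0, 0, 0, 0, 0]' --gripper 0.95

```text
t: 29.25
ee_pos: [572.2, 133.3, -15.7]
orientation: [-0.285, 3.127, -0.002]
ft_force: [2.3, -9.0, 2.0]
width: 16.9
grasp_force: 30.0
```

Request:
play_rows --pt "0 0 8" --pt "0 0 20" --pt "0 0 30" --pt "0 0 35" --pt "-5 0 35" --pt "-10 0 35" --pt "-5 0 35" --pt "0 0 0" --yaw '[0, 0, 0, 0, 0, -7, -7, -7]'

```text
t: 29.92
ee_pos: [554.3, 135.5, 189.1]
orientation: [0.298, 3.116, 0.006]
ft_force: [1.2, 0.4, 0.7]
width: 16.7
grasp_force: 30.0
```

Request:
play_rows --pt "0 0 0" --pt "0 0 0" --pt "0 0 0" --pt "0 0 0" --pt "0 0 0" --pt "0 0 0" --pt "0 0 0" --pt "0 0 0" --yaw '[-7, -7, -7, -7, -7, -7, -7, -7]'

```text
t: 30.58
ee_pos: [551.2, 134.7, 182.1]
orientation: [1.732, 2.62, 0.001]
ft_force: [0.8, -0.3, -0.6]
width: 16.4
grasp_force: 30.0
```

Request:
play_rows --pt "0 0 0" --pt "0 0 0" --pt "0 0 0" --pt "0 0 0" --pt "0 0 0" --pt "0 0 0" --pt "0 0 0" --pt "0 0 0" --yaw '[-7, -7, -7, -7, -7, -7, -7, -7]'

```text
t: 31.25
ee_pos: [551.2, 134.7, 182.1]
orientation: [2.76, 1.5, 0.002]
ft_force: [-0.0, 0.5, 0.1]
width: 16.9
grasp_force: 30.0
```

Request:
play_rows --pt "0 0 0" --pt "0 0 0" --pt "0 0 0" --pt "0 0 0" --pt "0 0 0" --pt "0 0 0" --pt "0 0 0" --pt "0 0 0" --yaw '[-7, -7, -7, -7, -7, -7, -5, 0]'

```text
t: 31.92
ee_pos: [551.2, 134.6, 182.0]
orientation: [-3.129, -0.28, -0.002]
ft_force: [-0.9, 0.6, -0.7]
width: 16.5
grasp_force: 30.0
```

```bash
python3 - <<'E'
from h import *
np.set_printoptions(precision=1,suppress=True)
q=shot("wrist");o=ctrl.get_obs();print(o["ee_pos"],o["orientation"],o["qpos"])
im=q["pixels"].astype(int);P=cloud(q)
w=(im.min(-1)>150)&(P[...,2]>14)&(P[...,2]<28)&(P[...,0]>520)&(P[...,0]<620)&(P[...,1]>20)&(P[...,1]<245)
n,l,st,c=cv2.connectedComponentsWithStats(w.astype(np.uint8))
for i in range(1,n):
    if st[i,4]>60:
        cc,rr=cv2.minAreaRect(np.argwhere(l==i)[:,::-1].astype(np.float32))[0]
        print(st[i],P[l==i].mean(0),"rect",atz(q,cc,rr,22))
H=np.array(q["hand_eye"]);t=(np.linalg.inv(q["W"])@np.append(P.reshape(-1,3),np.ones((P[...,0].size,1)),1).T).T@H.T if 0 else None
R_=q["W"]@np.linalg.inv(H);T=(P-R_[:3,3])@R_[:3,:3]
m=(q["range_z"]>0)&(im.min(-1)>150)&(T[...,2]>-50)&(T[...,2]<-15)&(abs(T[...,0])<50)&(abs(T[...,1])<20)
if m.sum()>5: print("held",m.sum(),T[m].min(0),T[m].max(0),np.median(T[m],0))
cv2.imwrite("pics/h.png",cv2.resize(q["pixels"][100:320,200:440,::-1],None,fx=2.5,fy=2.5,interpolation=cv2.INTER_CUBIC))
for n,z in [("nest",18),("contact_strip",18)]:
  for d in models.landmark_of(q,n)[:2]: print(n,round(d["conf"],2),d["location"],atz(q,*d["location"],z))
E
```

```text
[551.2 134.6 181.9] [-3.1 -0.3 -0. ] [0.2 0.3 1.8 0.  1.  1.6]
[236 127  21  51 805] [558.8 213.9  20.4] rect [557.7 213.2  22. ]
held 2978 [-26.5  -9.5 -42.4] [ 25.7   7.4 -30.2] [  0.8  -1.  -36.5]
nest 0.55 [326.8, 149.9] [573.6 133.7  18. ]
contact_strip 0.82 [328.6, 111.0] [612. 139.  18.]
```

View pics/h.png

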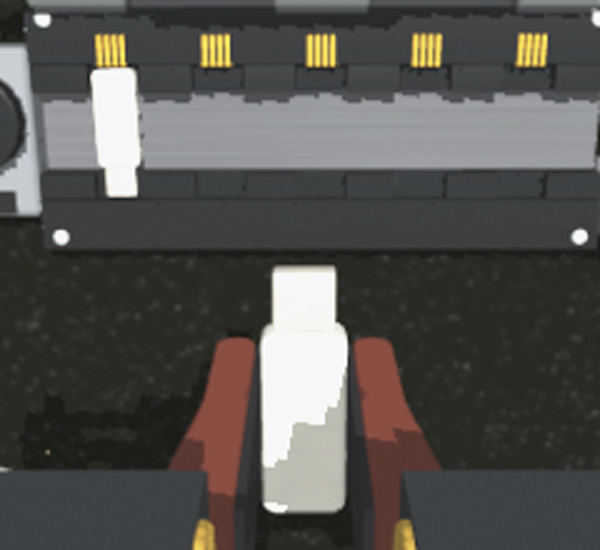

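The held stick's plug now points to the hinge side. The two views give a camera bias of about 1.4 mm in x, so nest -84 is at (586,49.2). I place it there.

Request:
play_rows --pt "4 -14 -15" --pt "5 -18 -20" --pt "5 -18 -20" --pt "5 -18 -20" --pt "5 -18 -20" --pt "5 0 -20" --pt "5 0 -20" --pt "3 0 -10" --yaw '[0, 0, 0, 0, 0, 0, 0, 0]'

```text
t: 32.73
ee_pos: [587.4, 48.0, 34.2]
orientation: [-3.128, -0.286, 0.004]
ft_force: [0.2, 0.3, -0.3]
width: 16.6
grasp_force: 30.0
```

Request:
play_rows --pt "0 0 -5" --pt "0 0 -2" --pt "0 0 0" --pt "0 0 0" --yaw '[0, 0, 0, 0]'

```text
t: 33.07
ee_pos: [588.5, 48.8, 30.2]
orientation: [3.129, 0.286, 0.002]
ft_force: [0.1, -0.0, -0.5]
width: 16.8
grasp_force: 30.0
```

Request:
play_rows --pt "0 0 -12" --pt "0 0 -10" --pt "0 0 -6" --pt "0 0 -4" --pt "0 0 0" --yaw '[0, 0, 0, 0, 0]'

```text
t: 33.48
ee_pos: [587.1, 48.5, -4.1]
orientation: [-3.129, -0.285, 0.004]
ft_force: [-0.2, 0.2, 0.3]
width: 16.3
grasp_force: 30.0
```

Request:
play_rows --pt "0 0 -3" --pt "0 0 -3" --pt "0 0 -3" --pt "0 0 -3" --pt "0 0 0" --pt "0 0 0" --yaw '[0, 0, 0, 0, 0, 0]'

```text
t: 33.98
ee_pos: [588.0, 48.5, -14.9]
orientation: [-3.129, -0.284, 0.0]
ft_force: [-0.2, -0.5, 0.0]
width: 16.5
grasp_force: 30.0
```

Request:
play_rows --pt "0 0 0" --pt "0 0 0" --pt "0 0 0" --pt "0 0 0" --pt "0 0 15" --pt "0 0 25" --pt "-6 20 35" --pt "-8 20 38" --yaw '[0, 0, 0, 0, 0, 0, 0, 0]' --gripper 0.68

```text
t: 34.65
ee_pos: [573.8, 87.3, 96.9]
orientation: [3.129, 0.281, -0.003]
ft_force: [1.1, 0.1, -0.5]
width: 28.2
grasp_force: 0.0
```

Request:
play_rows --pt "-8 20 38" --pt "-8 20 38" --pt "0 0 0" --pt "0 0 0" --pt "0 0 0" --yaw '[0, 0, 0, 0, 0]'

```text
t: 35.07
ee_pos: [558.8, 125.6, 168.7]
orientation: [3.128, 0.285, -0.0]
ft_force: [-0.2, -0.3, 0.1]
width: 28.2
grasp_force: 0.0
```

```bash
cat > st.py <<'E'
from h import *
np.set_printoptions(precision=1,suppress=True)
q=shot("wrist");o=ctrl.get_obs();print(o["ee_pos"],o["orientation"])
im=q["pixels"].astype(int);P=cloud(q)
w=(im.min(-1)>150)&(P[...,2]>12)&(P[...,2]<34)&(P[...,0]>520)&(P[...,0]<625)&(P[...,1]>20)&(P[...,1]<245)
n,l,st,c=cv2.connectedComponentsWithStats(w.astype(np.uint8))
for i in range(1,n):
    if st[i,4]>60:
        cc,rr=cv2.minAreaRect(np.argwhere(l==i)[:,::-1].astype(np.float32))[0]
        print(st[i],P[l==i].mean(0),"z",np.percentile(P[l==i][:,2],[3,97]),"rect",atz(q,cc,rr,22),cv2.minAreaRect(P[l==i][:,:2].astype(np.float32))[1:])
E
python3 st.py
```

```text
[558.4 125.2 167.9] [ 3.1  0.3 -0. ]
[205 101  29   3  86] [610.2 231.7  28. ] z [26.6 29.6] rect [609.7 233.2  22. ] ((1.8683052062988281, 26.410017013549805), 10.420476913452148)
[393 133  20  53 872] [586.9  49.5  20.3] z [16.3 22.2] rect [588.4  50.1  22. ] ((54.155548095703125, 18.08991050720215), 10.85339641571045)
[223 134  22  53 875] [558.8 213.9  20.3] z [16.5 22.2] rect [557.7 212.8  22. ] ((54.243099212646484, 19.373746871948242), 11.617600440979004)
```

The turned stick lies flat in nest -84. I pick the +84 stick in this orientation, then turn it back +180°.

Request:
play_rows --pt "-0.5 15 -15" --pt "-0.5 18 -20" --pt "-0.5 18 -20" --pt "-0.5 18 -20" --pt "0 18 -20" --pt "0 0 -20" --pt "0 0 -20" --pt "0 0 -10" --yaw '[0, 0, 0, 0, 0, 0, 0, 0]'

```text
t: 35.78
ee_pos: [554.5, 211.3, 19.6]
orientation: [3.127, 0.284, -0.01]
ft_force: [0.5, -0.5, 0.1]
width: 27.4
grasp_force: 0.0
```

Request:
play_rows --pt "0 0 0" --pt "0 0 0" --pt "0 0 0" --yaw '[0, 0, 0]'

```text
t: 36.03
ee_pos: [557.8, 212.4, 24.4]
orientation: [-3.129, -0.283, -0.001]
ft_force: [0.6, 0.7, 0.9]
width: 28.1
grasp_force: 0.0
```

Request:
play_rows --pt "-1 0 -12" --pt "0 0 -10" --pt "0 0 -10" --pt "0 0 -5" --pt "0 0 -3" --pt "0 0 0" --pt "0 0 0" --yaw '[0, 0, 0, 0, 0, 0, 0]'

```text
t: 36.62
ee_pos: [556.2, 212.8, -16.2]
orientation: [3.129, 0.285, -0.0]
ft_force: [-0.2, 1.2, 0.0]
width: 28.0
grasp_force: 0.0
```

Request:
play_rows --pt "0 0 0" --pt "0 0 0" --pt "0 0 0" --pt "0 0 0" --pt "0 0 0" --pt "0 0 0" --pt "0 0 0" --yaw '[0, 0, 0, 0, 0, 0, 0]' --gripper 0.95

```text
t: 37.2
ee_pos: [556.6, 212.9, -15.6]
orientation: [-3.128, -0.284, -0.001]
ft_force: [-0.4, -0.2, 3.6]
width: 16.6
grasp_force: 30.0
```

Request:
play_rows --pt "0 0 8" --pt "0 0 20" --pt "0 0 30" --pt "0 0 35" --pt "-5 0 35" --pt "-10 0 35" --pt "-5 0 20" --pt "0 0 0" --yaw '[0, 0, 0, 0, 0, 7, 7, 7]'

```text
t: 37.87
ee_pos: [537.9, 213.7, 172.6]
orientation: [-3.021, -0.859, -0.012]
ft_force: [1.1, 0.7, 0.1]
width: 17.1
grasp_force: 30.0
```

Request:
play_rows --pt "0 0 0" --pt "0 0 0" --pt "0 0 0" --pt "0 0 0" --pt "0 0 0" --pt "0 0 0" --pt "0 0 0" --pt "0 0 0" --yaw '[7, 7, 7, 7, 7, 7, 7, 7]'

```text
t: 38.53
ee_pos: [535.9, 212.6, 167.3]
orientation: [-2.265, -2.177, 0.001]
ft_force: [-1.1, -0.1, -0.1]
width: 16.3
grasp_force: 30.0
```

Request:
play_rows --pt "0 0 0" --pt "0 0 0" --pt "0 0 0" --pt "0 0 0" --pt "0 0 0" --pt "0 0 0" --pt "0 0 0" --pt "0 0 0" --yaw '[7, 7, 7, 7, 7, 7, 7, 7]'

```text
t: 39.2
ee_pos: [535.9, 212.6, 167.3]
orientation: [-0.978, -2.985, 0.0]
ft_force: [0.6, 0.7, -0.3]
width: 16.8
grasp_force: 30.0
```

Request:
play_rows --pt "0 0 0" --pt "0 0 0" --pt "0 0 0" --pt "0 0 0" --pt "0 0 0" --pt "0 0 0" --pt "0 0 0" --pt "0 0 0" --yaw '[7, 7, 7, 7, 7, 7, 5, 0]'

```text
t: 39.87
ee_pos: [536.0, 212.6, 167.3]
orientation: [0.289, -3.128, 0.0]
ft_force: [-0.0, -0.2, 0.3]
width: 16.2
grasp_force: 30.0
```

```bash
cat > held.py <<'E'
from h import *
np.set_printoptions(precision=1,suppress=True)
q=shot("wrist");o=ctrl.get_obs();print(o["ee_pos"],o["orientation"],o["width"],o["grasp_force"])
H=np.array(q["hand_eye"]);P=cloud(q);im=q["pixels"].astype(int)
R_=q["W"]@np.linalg.inv(H);T=(P-R_[:3,3])@R_[:3,:3]
m=(q["range_z"]>0)&(im.min(-1)>150)&(T[...,2]>-60)&(T[...,2]<-5)&(abs(T[...,0])<50)&(abs(T[...,1])<20)
print("held",m.sum(),T[m].min(0),T[m].max(0))
for a in range(-30,30,6):
    k=m&(T[...,0]>a)&(T[...,0]<a+6)
    if k.any(): print(a,np.percentile(T[k][:,1],[2,98]),np.median(T[k][:,2]))
E
python3 held.py
```

```text
[536.  212.6 167.2] [ 0.3 -3.1  0. ] 16.48392546413398 29.999405443668365
held 3010 [-23.4  -7.4 -38.7] [ 29.1  11.2 -28.4]
-24 [-4.9  6.5] -34.830252548043724
-18 [-4.9  6.9] -34.78120876709921
-12 [-7.   8.8] -36.488616754323715
-6 [-6.7  8.7] -36.668027946249424
0 [-6.6  9.2] -36.67227767266047
6 [-7.   9.1] -36.73438848792618
12 [-6.9  9. ] -36.63368051612693
18 [-6.9  8.9] -36.68403164029159
24 [-6.8  8.9] -36.29876307320969
```

Request:
play_rows --pt "0 0.9 -20" --pt "4 0 -25" --pt "5 0 -25" --pt "5 0 -25" --pt "5 0 -25" --pt "2.5 0 -17" --pt "0 0 0" --pt "0 0 0" --yaw '[0, 0, 0, 0, 0, 0, 0, 0]'

```text
t: 40.58
ee_pos: [557.0, 213.4, 29.4]
orientation: [0.281, -3.127, 0.001]
ft_force: [-0.1, 0.4, 0.7]
width: 16.9
grasp_force: 30.0
```

Request:
play_rows --pt "0 0 -12" --pt "0 0 -10" --pt "0 0 -6" --pt "0 0 -4" --pt "0 0 0" --pt "0 0 0" --yaw '[0, 0, 0, 0, 0, 0]'

```text
t: 41.08
ee_pos: [557.6, 213.6, -2.0]
orientation: [0.284, -3.128, 0.0]
ft_force: [0.5, 0.6, 0.5]
width: 16.3
grasp_force: 30.0
```

Request:
play_rows --pt "0 0 -3" --pt "0 0 -3" --pt "0 0 -3" --pt "0 0 -4" --pt "0 0 0" --pt "0 0 0" --yaw '[0, 0, 0, 0, 0, 0]'

```text
t: 41.58
ee_pos: [557.6, 213.6, -15.2]
orientation: [0.284, -3.128, 0.0]
ft_force: [-0.2, -0.7, -0.4]
width: 17.0
grasp_force: 30.0
```

Request:
play_rows --pt "0 0 0" --pt "0 0 0" --pt "0 0 0" --pt "0 0 0" --pt "0 0 15" --pt "0 0 25" --pt "-4 -18 35" --pt "-4 -20 40" --yaw '[0, 0, 0, 0, 0, 0, 0, 0]' --gripper 0.68

```text
t: 42.25
ee_pos: [548.9, 177.0, 97.3]
orientation: [0.287, -3.126, 0.001]
ft_force: [-0.6, -0.1, 0.8]
width: 28.0
grasp_force: 0.0
```

Request:
play_rows --pt "-4 -20 40" --pt "-4 -20 40" --pt "0 0 20" --pt "0 0 0" --pt "0 0 0" --pt "0 0 0" --yaw '[0, 0, 0, 0, 0, 0]'

```text
t: 42.75
ee_pos: [541.8, 140.0, 190.4]
orientation: [0.285, -3.127, 0.0]
ft_force: [-0.1, 0.2, 0.0]
width: 28.2
grasp_force: 0.0
```

```bash
python3 st.py; python3 - <<'E'
from h import *
q=shot("wrist");cv2.imwrite("pics/k.png",cv2.resize(q["pixels"][100:300,200:460,::-1],None,fx=2.8,fy=2.8,interpolation=cv2.INTER_CUBIC))
P=cloud(q);np.set_printoptions(precision=1,suppress=True)
t=np.radians(10.2);X=(P[...,0]-571)*np.cos(t)+(P[...,1]-132)*np.sin(t)
Y=-(P[...,0]-571)*np.sin(t)+(P[...,1]-132)*np.cos(t)
m=(q["range_z"]>0)&(X>50)&(X<150)&(abs(Y)<125)&(P[...,2]>60)&(P[...,2]<175)
for z in range(60,175,10):
    k=m&(P[...,2]>=z)&(P[...,2]<z+10)
    if k.any(): print(z,k.sum(),X[k].min(),np.median(X[k]),X[k].max(),Y[k].min(),Y[k].max())
E
```

```text
[541.5 140.  189.8] [ 0.3 -3.1  0. ]
[377 172  18  47 705] [552.4 213.2  20.4] z [16.5 22.4] rect [553.6 213.2  22. ] ((54.99844741821289, 17.175695419311523), 10.271544456481934)
[221 174  19  47 704] [585.   49.5  20.5] z [17.9 22.4] rect [585.8  50.   22. ] ((52.981292724609375, 19.204214096069336), 9.187552452087402)
[281 214  18   6  62] [599.4 114.2  18.5] z [17.3 19.7] rect [598.5 115.4  22. ] ((19.542177200317383, 5.694333076477051), 88.62489318847656)
[295 241  30   8 157] [622.2 144.3  26.9] z [24.3 29.2] rect [625.  142.8  22. ] ((6.568369388580322, 32.86652374267578), 4.553694725036621)
[378 242  26   8 204] [608.2 231.1  27.3] z [25.  29.2] rect [610.3 232.9  22. ] ((9.35899829864502, 27.787790298461914), 11.84862232208252)
60 285 68.78109006893794 72.22748042556549 77.0481954934076 -116.77799019194944 118.14957689711115
70 1172 72.33824562304031 76.22125916543419 83.13067451754628 -116.77725468313412 117.99629123105981
80 17 78.60072917941491 79.42059685300922 80.54358403328413 -8.446881929685928 40.76485201862462
100 439 86.70003173512738 88.43753904332303 91.01713779375427 -16.084392979661562 45.62579743925231
110 184 87.9166148876662 90.09730634989691 91.53199396969022 -15.654183901440733 45.23365853004085
140 484 102.37549099637653 103.75747670189784 106.42904938256328 -21.479268480468143 48.548438348388515
150 642 102.46457895156072 106.65011217151232 111.04122433870546 -22.192349682664474 47.714383011885005
```

View pics/k.png

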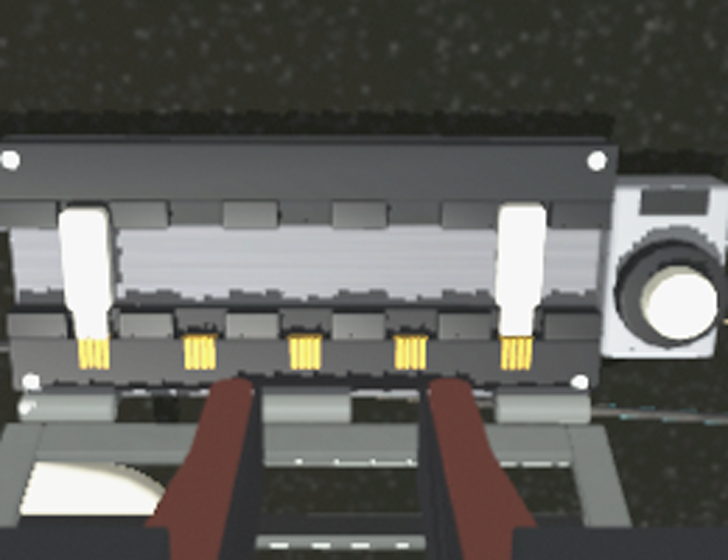

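Both turned sticks lie flat, plugs at the brass springs (columns 92 and 518 of the crop). Now the lid: the bar should be at about (677,151), z 148.

Request:
play_rows --pt "10 1 0" --pt "10 1 0" --pt "10 1 0" --pt "10 1 0" --pt "10 1 0" --pt "10 1 0" --pt "10 1 0" --pt "10 1 0" --yaw '[-7, -7, -7, -7, -7, -7, -7, -7]'

```text
t: 43.52
ee_pos: [622.1, 148.3, 189.1]
orientation: [-1.224, -2.89, 0.003]
ft_force: [0.5, 0.0, 0.2]
width: 28.1
grasp_force: 0.0
```

Request:
play_rows --pt "10 1 0" --pt "10 1 0" --pt "10 1 0" --pt "10 1 0" --pt "15 0 0" --pt "0 0 0" --pt "0 0 0" --pt "0 0 0" --yaw '[-7, -7, -7, -7, -6, 0, 0, 0]'

```text
t: 44.18
ee_pos: [676.3, 152.0, 189.8]
orientation: [-2.006, -2.415, 0.003]
ft_force: [-0.2, -0.3, -0.1]
width: 28.0
grasp_force: 0.0
```

```bash
python3 - <<'E'
from h import *
np.set_printoptions(precision=1,suppress=True)
q=shot("wrist");o=ctrl.get_obs();print(o["ee_pos"],o["orientation"])
P=cloud(q);t=np.radians(10.2);X=(P[...,0]-571)*np.cos(t)+(P[...,1]-132)*np.sin(t)
Y=-(P[...,0]-571)*np.sin(t)+(P[...,1]-132)*np.cos(t)
m=(q["range_z"]>0)&(X>70)&(X<150)&(abs(Y)<70)&(P[...,2]>135)&(P[...,2]<165)
print(m.sum(),X[m].min(),X[m].max(),Y[m].min(),Y[m].max(),P[m][:,2].max())
k=m&(Y>-15)&(Y<25);top=k&(P[...,2]>P[k][:,2].max()-2);print(X[k].min(),X[k].max(),X[top].mean(),P[k].mean(0))
E
```

```text
[676.4 152.  190.3] [-2.  -2.4  0. ]
1916 100.26731789889051 113.6655537976141 -47.66628990264479 48.66081474998644 154.20716648384825
104.00899356882061 113.59221259777118 108.5829191978914 [677.  156.5 150.7]
```

Request:
play_rows --pt "1 0 -15" --pt "0 0 -25" --pt "0 0 -20" --pt "0 0 -14" --pt "0 0 -10" --pt "0 0 0" --pt "0 0 0" --yaw '[0, 0, 0, 0, 0, 0, 0]'

```text
t: 44.82
ee_pos: [678.5, 152.0, 107.4]
orientation: [-2.01, -2.414, 0.0]
ft_force: [0.5, 0.0, 0.5]
width: 28.1
grasp_force: 0.0
```

Request:
play_rows --pt "0 0 0" --pt "0 0 0" --pt "0 0 0" --pt "0 0 0" --pt "0 0 0" --pt "0 0 0" --pt "0 0 0" --yaw '[0, 0, 0, 0, 0, 0, 0]' --gripper 0.97

```text
t: 45.4
ee_pos: [679.2, 152.1, 108.5]
orientation: [2.011, 2.413, 0.002]
ft_force: [-1.3, -0.2, 6.1]
width: 8.8
grasp_force: 30.0
```

Request:
play_rows --pt "-8.7 -1.6 3.3" --pt "-8.9 -1.6 2.8" --pt "-8.4 -1.5 2.0" --pt "-11.4 -2.1 1.8" --pt "-11.5 -2.1 0.8" --pt "-11.6 -2.1 -0.2" --pt "0 0 0" --yaw '[0, 0, 0, 0, 0, 0, 0]'

```text
t: 45.98
ee_pos: [614.8, 140.7, 118.3]
orientation: [-2.01, -2.412, 0.003]
ft_force: [-0.9, 2.1, 4.2]
width: 9.2
grasp_force: 30.0
```

Request:
play_rows --pt "-11.5 -2.1 -1.3" --pt "-11.3 -2.1 -2.3" --pt "-11.1 -2.1 -3.3" --pt "-10.8 -2.0 -4.2" --pt "-10.4 -1.9 -5.2" --pt "-9.9 -1.8 -6.1" --pt "0 0 0" --yaw '[0, 0, 0, 0, 0, 0, 0]'

```text
t: 46.57
ee_pos: [548.9, 128.7, 93.9]
orientation: [-2.009, -2.41, 0.006]
ft_force: [-2.3, 3.5, 1.5]
width: 9.0
grasp_force: 30.0
```

Request:
play_rows --pt "-9.3 -1.7 -7.0" --pt "-8.7 -1.6 -7.8" --pt "-8.0 -1.5 -8.5" --pt "-7.2 -1.3 -9.2" --pt "-6.4 -1.2 -9.8" --pt "-5.6 -1.0 -10.3" --pt "0 0 0" --yaw '[0, 0, 0, 0, 0, 0, 0]'

```text
t: 47.15
ee_pos: [506.7, 120.7, 41.3]
orientation: [-2.011, -2.413, 0.001]
ft_force: [1.6, 4.7, -2.6]
width: 9.1
grasp_force: 30.0
```

Request:
play_rows --pt "-4.7 -0.9 -10.8" --pt "-3.7 -0.7 -11.2" --pt "-2.8 -0.5 -11.4" --pt "0 0 0" --pt "0 0 0" --yaw '[0, 0, 0, 0, 0]'

```text
t: 47.57
ee_pos: [496.5, 118.7, 8.9]
orientation: [-2.011, -2.413, 0.001]
ft_force: [0.4, 4.0, -1.4]
width: 9.0
grasp_force: 30.0
```

Request:
play_rows --pt "-1.5 -0.3 -10" --pt "-0.8 -0.1 -8" --pt "0 0 -3" --pt "0 0 -2" --pt "0 0 -2" --pt "0 0 0" --pt "0 0 0" --yaw '[0, 0, 0, 0, 0, 0, 0]'

```text
t: 48.15
ee_pos: [494.5, 118.0, -13.9]
orientation: [2.011, 2.413, 0.0]
ft_force: [-5.5, 0.2, 28.3]
width: 8.9
grasp_force: 30.0
```

Request:
play_rows --pt "0 0 1" --pt "0 0 0" --pt "0 0 0" --pt "0 0 0" --pt "0 0 20" --pt "0 0 35" --pt "0 0 35" --pt "11 -14 30" --yaw '[0, 0, 0, 0, 0, 0, 0, 0]' --gripper 0.68

```text
t: 48.82
ee_pos: [503.5, 104.9, 106.4]
orientation: [-2.008, -2.414, 0.003]
ft_force: [-0.0, -1.6, -0.9]
width: 28.2
grasp_force: 0.0
```

Request:
play_rows --pt "20 -20 0" --pt "20 -20 0" --pt "10 -11 0" --pt "0 0 0" --pt "0 0 0" --pt "0 0 0" --yaw '[0, 0, 0, 0, 0, 0]' --gripper 0.55

```text
t: 49.32
ee_pos: [553.8, 53.5, 104.4]
orientation: [-2.01, -2.412, 0.003]
ft_force: [0.1, -0.1, 0.5]
width: 39.6
grasp_force: 0.0
```

```bash
python3 - <<'E'
from h import *
np.set_printoptions(precision=1,suppress=True)
q=shot("wrist");o=ctrl.get_obs();print(o["ee_pos"],o["width"])
comps(q,46,62,(500,620,-30,110))
P=cloud(q);m=(q["range_z"]>0)&(P[...,0]>515)&(P[...,0]<640)&(P[...,1]>60)&(P[...,1]<130)&(P[...,2]>20)
print("lid top z",np.percentile(P[m][:,2],[50,75,90]))
E
```

```text
[553.8  53.7 104.6] 39.50292177652466
cen [554.3  55.5  54.9] min [546.3  49.1  46.3] max [562.7  59.8  58.1] px [324.5 205.1] 321 rect [554.4  54.7] [15.7  8.9] 10.451260566711426
lid top z [231.  237.4 238.9]
```

Request:
play_rows --pt "1.5 0 -20" --pt "0 0 -25" --pt "0 0 -22" --pt "0 0 -15" --pt "0 0 -10" --pt "0 0 0" --pt "0 0 0" --yaw '[0, 0, 0, 0, 0, 0, 0]'

```text
t: 49.95
ee_pos: [556.3, 53.6, 13.3]
orientation: [-2.01, -2.413, 0.001]
ft_force: [0.5, -1.0, -0.1]
width: 39.6
grasp_force: 0.0
```

Request:
play_rows --pt "0 0 0" --pt "0 0 0" --pt "0 0 0" --pt "0 0 0" --pt "0 0 0" --pt "0 0 0" --pt "0 0 0" --yaw '[0, 0, 0, 0, 0, 0, 0]' --gripper 0.95

```text
t: 50.53
ee_pos: [556.2, 52.9, 14.1]
orientation: [-2.011, -2.413, 0.001]
ft_force: [-3.7, -1.3, 5.7]
width: 15.4
grasp_force: 30.0
```

Request:
play_rows --pt "0.6 -3 0" --pt "0.6 -3 0" --pt "0.6 -3 0" --pt "0.6 -3 0" --pt "0.4 -2.4 0" --pt "0 0 0" --pt "0 0 0" --pt "0 0 0" --yaw '[0, 0, 0, 0, 0, 0, 0, 0]'

```text
t: 51.2
ee_pos: [558.8, 39.1, 14.1]
orientation: [-2.011, -2.412, 0.001]
ft_force: [-3.6, 1.5, 5.6]
width: 15.6
grasp_force: 30.0
```

Request:
play_rows --pt "0.2 -1 0" --pt "0.2 -1 0" --pt "0 0 0" --pt "0 0 0" --pt "0 0 0" --yaw '[0, 0, 0, 0, 0]'

```text
t: 51.62
ee_pos: [558.7, 38.9, 13.9]
orientation: [-2.01, -2.41, -0.001]
ft_force: [-6.0, 12.6, 6.8]
width: 15.5
grasp_force: 30.0
```

Request:
play_rows --pt "-0.2 1.5 0" --pt "0 0 0" --pt "0 0 0" --pt "0 0 0" --pt "0 0 20" --pt "0 0 30" --pt "0 0 30" --pt "0 20 20" --yaw '[0, 0, 0, 0, 0, 0, 0, 0]' --gripper 0.6

```text
t: 52.28
ee_pos: [560.9, 56.1, 115.8]
orientation: [2.013, 2.409, 0.001]
ft_force: [-0.1, 0.1, -0.5]
width: 34.7
grasp_force: 0.0
```

Request:
play_rows --pt "-1 35 0" --pt "-1 35 0" --pt "-1 35 0" --pt "-1 35 0" --pt "-1 35 0" --pt "0 37 0" --pt "0 0 0" --pt "0 0 0" --yaw '[0, 0, 0, 0, 0, 0, 0, 0]' --gripper 0.98

```text
t: 52.95
ee_pos: [554.7, 271.6, 113.3]
orientation: [2.007, 2.416, 0.0]
ft_force: [-0.4, 0.4, 0.2]
width: 1.7
grasp_force: 0.0
```

```bash
python3 - <<'E'
from h import *
np.set_printoptions(precision=1,suppress=True)
q=shot("wrist");o=ctrl.get_obs();print(o["ee_pos"],o["width"])
for d in models.landmark_of(q,"start_top")[:2]: print(d,atz(q,*d["location"],44))
P=cloud(q);im=q["pixels"].astype(int);w=(im.min(-1)>150)&(P[...,2]>40)&(P[...,2]<48)&(P[...,1]>230)
print(w.sum(),P[w].mean(0),P[w].min(0),P[w].max(0))
s=shot("scene");comps(s,44,62,(530,580,20,80),3)
P=cloud(s);t=np.radians(10.2);X=(P[...,0]-571)*np.cos(t)+(P[...,1]-132)*np.sin(t);Y=-(P[...,0]-571)*np.sin(t)+(P[...,1]-132)*np.cos(t)
m=(s["range_z"]>0)&(X<-70)&(X>-90)&(abs(Y)<40)&(P[...,2]>15);print("bar z",m.sum(),np.percentile(P[m][:,2],[50,95]))
E
```

```text
[554.6 270.2 113.2] 1.6379398544445727
{'location': [310.7, 327.8], 'conf': 0.73} [566. 153.  44.]
{'location': [319.3, 200.4], 'conf': 0.72} [552.  270.4  44. ]
908 [600.5 270.4  42.6] [539.5 256.3  40. ] [823.7 283.8  48. ]
cen [556.7  41.1  53.7] min [548.5  35.1  44.2] max [564.6  44.8  59.8] px [310.  212.6] 48 rect [556.5  40.3] [ 9.7 16. ] 86.41695404052734
bar z 154 [31.4 33.5]
```

Request:
play_rows --pt "-2 0 -20" --pt "0 0 -25" --pt "0 0 -25" --pt "0 0 -17" --pt "0 0 -7" --pt "0 0 0" --pt "0 0 0" --yaw '[0, 0, 0, 0, 0, 0, 0]'

```text
t: 53.68
ee_pos: [553.4, 269.4, 19.8]
orientation: [2.013, 2.412, -0.0]
ft_force: [-0.2, 0.7, -0.5]
width: 1.7
grasp_force: 0.0
```

Request:
play_rows --pt "0 0 -3" --pt "0 0 -3" --pt "0 0 -2" --pt "0 0 -2" --pt "0 0 0" --pt "0 0 0" --yaw '[0, 0, 0, 0, 0, 0]'

```text
t: 54.18
ee_pos: [553.5, 270.5, 10.0]
orientation: [2.011, 2.413, 0.002]
ft_force: [1.7, -0.4, 2.9]
width: 1.3
grasp_force: 1.4
```

Request:
play_rows --pt "0 0 -2" --pt "0 0 -2" --pt "0 0 -1" --pt "0 0 0" --pt "0 0 0" --yaw '[0, 0, 0, 0, 0]'

```text
t: 54.6
ee_pos: [553.6, 270.5, 6.4]
orientation: [2.011, 2.413, 0.002]
ft_force: [-2.6, -2.7, 19.8]
width: 1.8
grasp_force: 9.6
```

Request:
play_rows --pt "0 0 5" --pt "0 0 15" --pt "0 0 30" --pt "0 0 40" --pt "-10 20 40" --pt "-20 20 20" --pt "0 0 0" --pt "0 0 0" --yaw '[0, 0, 0, 0, 0, 0, 0, 0]'

```text
t: 55.27
ee_pos: [523.3, 309.5, 151.7]
orientation: [2.008, 2.415, 0.002]
ft_force: [-0.3, 0.3, 0.0]
width: 1.9
grasp_force: 0.0
```

```bash
python3 - <<'E'
from h import *
np.set_printoptions(precision=1,suppress=True)
s=shot("scene");save(s,"z.png",(200,120,500,360),2.5)
comps(s,44,62,(530,580,20,80),3)
E
```

```text
cen [556.6  40.9  53.8] min [549.9  35.4  44.8] max [564.3  44.7  59.3] px [310.1 212.6] 47 rect [557.2  40. ] [14.5  9. ] 1.6704562902450562
```

View pics/z.png

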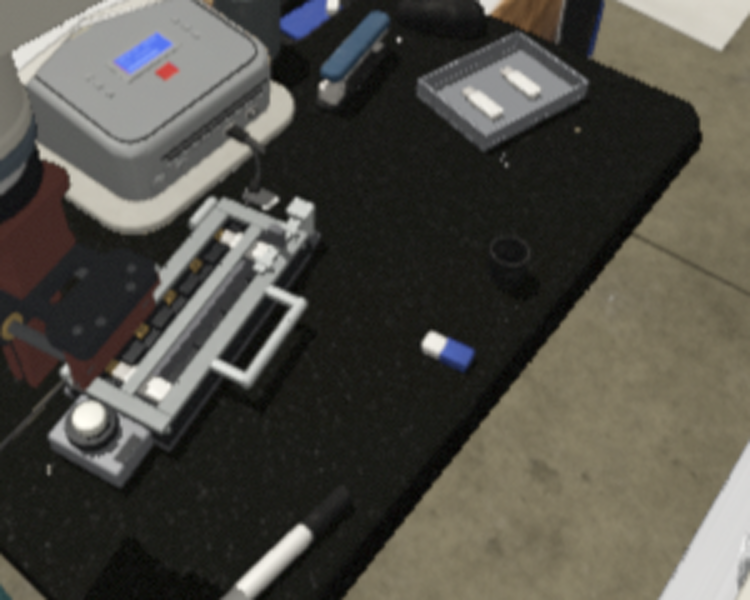

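The final view shows the lid shut, the bolt home, both copied sticks in the tray and the two turned sticks in the clamp. The bystanders are still in place.

```bash
python3 -c "
from workcell import ticket
print(ticket.close_job())"
```

```text
the job is handed in; nothing more can be done
None
```

The job is handed in at about 55 s: both copied sticks are in the tray, both backward ones were turned round and lie with their plugs to the contact strip (one now in a different nest), the lid is shut and bolted, and the start button was pressed last.

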